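# Set up an offcut for drilling under a strap clamp

## Task

Set up the square steel box-section offcut for drilling on the clamping plate: lay the wooden block flat and lengthways along the middle of the plate, between the stud and the raised stop strip, lay the offcut lengthways on the middle of the wood, and on the plate's other side of the stud stand the one metal riser block that is as tall as wood and offcut together, where the strap's end will come down on it. Then lower the slotted strap over the stud, centred on it and in line with the plate, so that it bridges level from the offcut to the riser, and slip the steel collar over the stud down onto the strap. Leave the other two risers where they stand.

Things in the scene. Friction and masses are not known exactly. Their poses are not given: they have to be found in the camera images.
- clamp_plate: Steel plate on the bench, 288 x 120 mm, top 18 mm up. Origin: axis of its upright 12 mm stud, at bench height; x along the plate, which ends at x +105. Stud: tapered nose, tip 133 mm up; nut at its foot 10 mm tall, 22 across. A dark stop strip, 12 mm high, crosses the -x end, its inner face at x -163: wood and offcut go on that side, a riser on +x. Resting strap: underside 93 mm up.
- wood_block: Plain wooden block, 60 mm (its x) by 130 mm (its y, the long axis), 45 mm tall. Origin at the centre of its underside.
- offcut: Offcut of dull brown-grey square steel box section (tube), 30 mm (its x) by 110 mm (its y, the long axis), 30 mm tall: the workpiece. Origin at the centre of its underside.
- strap: Dark flat steel clamp strap, 160 mm (its x, the long axis) by 40 mm (its y), 12 mm thick, with rounded ends and a straight slot 70 mm long and 18 mm wide through its middle along x. Origin at the centre of its underside.
- collar: Steel collar (thick ring), 36 mm outside diameter, 17 mm bore, 20 mm tall. Origin at the centre of its underside.
- riser_55: The lowest of three metal riser blocks, 45 x 45 mm, 55 mm tall, standing upright, with a 13 mm hole down its middle. Origin at the centre of its underside.
- riser_75: The middle one of the three metal riser blocks, 45 x 45 mm, 75 mm tall, standing upright, with a 13 mm hole down its middle. Origin at the centre of its underside.
- riser_95: The tallest of the three metal riser blocks, 45 x 45 mm, 95 mm tall, standing upright, with a 13 mm hole down its middle. Origin at the centre of its underside.

How it is judged:
By the outcome, as a careful person would: the job done as asked, in the order asked, and still so for the second after the job is handed in, with the robot touching nothing.
It also fails if it takes over 136 s, if anything falls off the work surface, if the arm or the gripper's body presses on something with over 40 N, if the wrist force passes 120 N, or if a joint passes its speed limit or range.

## Robot

A 7-joint arm with a two-finger parallel gripper is mounted at the origin on a cart in front of the work surface, level with it; the furniture and walls round the work are solid. World frame = base frame: x ahead of the robot, y to its left, z up, the work surface at z = 0. Lengths are in m, angles in rad, forces in N, time in s.
With the tool pointing down it reaches from about 0.4 to 0.875 m from the base axis. Payload 19.3 kg.
Tool frame: the origin (TCP) lies at the very end of the fingers, on their centre line; the grasp point (between the pads) lies 19 mm behind it; z points along the fingers, y is the line along which they close (so a half turn about z gives the same grasp; the last joint's range is limited). The gripper opens to 85 mm and grips with 20 to 120 N. Pads are 22 mm wide; open, the fingers measure 114 mm over their backs; the gripper's body (76 mm by 85 mm) begins 54 mm behind the grasp point. The pads swing forward as they close: fully open they stand 13 mm farther back than shut.
Start: joints at [-1.202, 0.521, -0.036, 1.599, 0.021, 1.021, -0.113], TCP at [0.266, 0.566, 0.231] pointing down, gripper open.
Joint ranges: [-2.91, 2.91], [-0.3, 2.13], [-1.5, 1.42], [0.17, 2.43], [-1.26, 4.41], [0.16, 1.93], [-2.52, 2.52]. Speed limits (rad/s): [1.89, 1.89, 2.39, 2.39, 3.01, 3.01, 3.01].

## Interface

Orientations are given as [roll, pitch, yaw] about the fixed x, y, z axes, in that order (R = Rz(yaw) Ry(pitch) Rx(roll)).
In Python, from workcell import bot gives the robot as it stands. The module is installed in compiled form; this text tells all that it offers.
- The arm moves only by the tool apply_moves, never from a script. Its arguments are lists of equal length, an entry for each row: "claw": the finger opening in m, from 0 to 0.0854; "xyz": the shift along the tool's x, y, z in m, a list of three; "twist": the turn, a rotation vector about the tool's x, y, z in rad, a list of three. A call has 1 to 20 rows; each row shifts and turns the commanded pose from where the row before left it, along the tool's axes as they then stand; what a row does not reach is not made up. A row lasts 1/10 s, in which the tool goes at most 50 mm and 8.59 degrees, less where a joint would pass 70% of its speed; a pose out of reach is approached as far as the arm can. A call with a gripper value outside its range is refused whole. The fingers move at their own pace and stop on an object; "force" is the grip in N (left out, the last holds). Time passes only in rows, so rows that do not move let the fingers close. It gives the time, the measured TCP pose, the force, the opening and the grip force at its end, in the units of the state.
- bot.observe(): the state, without advancing time (a new reading comes with each control period).
- bot.grab_frame(name): name is "scene" or "side" or "wrist"; returns a dict with "img" (480x640x3 uint8, red, green, blue), "vfov" (degrees; the focal length in pixels is half the picture's height over the tangent of half this angle, whatever the lens; pixels are square), "cx", "cy" (the principal point, pixels), "distortion" ([k1, k2, p1, p2, k3] as OpenCV has them; the pictures are not rectified), "view" (4x4, takes a point from world to camera coordinates). Camera axes: x right, y up, looking along -z (the intrinsics and any distortion apply to the point x, -y, -z); pixel columns grow to the right and rows downward; lengths in m; the calibration is good to about 2 mm. A picture is of the moment at which its call begins. There is no depth.
- bot.job_done(): hands the job in; it is judged then, once.
Trained networks look in the newest picture that a camera, given by its name, has taken for a name from the list of things; names that differ only in an ending like _2 or _b are one class to them, and where a whole thing is asked for, a point or a joint stands for the part that bears it (a point fixed in the world has none). Each returns a list of dicts, best first, with "score" (0 to 1); they miss things now and then, are a little off and sometimes report something else, mostly with a low value. They report only what shows in the picture. A call takes as long as a camera call.
- bot.find_in(camera, query): "position" ([x, y, z] in m, in world coordinates, good to about 4 mm: the middle of the surface that is visible of it).
The state is a dict: "clock": time; "qpos": joint angles; "qd": joint speeds; "joint_efforts": joint torques, N m; "position": TCP position; "tool_rot": TCP orientation; "force": force on the tool from outside, world axes, zero at the start; "moment": the same for the moment, N m; "grip_width": finger opening in m; "finger_force": force on a finger pad.
Only numpy, scipy, OpenCV 4.12 (cv2) and the standard library are available. Lean on these libraries where they do the work, as an engineer would, in place of code of your own. Each camera call takes 0.05 s, during which the arm holds its last target. There are 200 camera calls.

## Working session

There is one attempt and no reset: what is moved stays moved. The work goes in short steps, Python scripts to look and compute and a tool call to move; the robot and the scene stay as the last step left them, time stands still between calls to the robot, and variables do not carry over. Pictures are saved under pics/ and viewed, at most 14 in all, crops included, and the job is handed in when it is done.

Besides the shell and the picture viewer there is one more tool, called after "Call:" as name(argument=value, ...), one argument or row to a line, values as JSON. apply_moves: Moves the arm, as the interface text tells. Its arguments: {"type":"object","properties":{"claw":{"type":"array"},"xyz":{"type":"array"},"twist":{"type":"array"},"force":{"type":"number"}},"required":["claw","xyz","twist"]}

```bash
mkdir -p pics; cat > h.py <<'E'
import numpy as np, cv2
from workcell import bot
def snap(cam,fn=None):
    f=bot.grab_frame(cam)
    if fn: cv2.imwrite('pics/'+fn,f['img'][:,:,::-1])
    return f
def K(f):
    fl=240/np.tan(np.radians(f['vfov'])/2)
    return np.array([[fl,0,f['cx']],[0,fl,f['cy']],[0,0,1.]])
def ray(f,uv,z):
    """pixel(s) -> world on plane z"""
    p=cv2.undistortPoints(np.array(uv,float).reshape(-1,1,2),K(f),np.array(f['distortion'],float))[:,0]
    V=np.array(f['view']);R=V[:3,:3];c=-R.T@V[:3,3]
    d=np.c_[p[:,0],-p[:,1],-np.ones(len(p))]@R
    return c+d*((z-c[2])/d[:,2])[:,None]
def proj(f,P):
    P=np.array(P,float).reshape(-1,3);V=np.array(f['view']);q=P@V[:3,:3].T+V[:3,3]
    q=q*[1,-1,-1]
    return cv2.projectPoints(q,np.zeros(3),np.zeros(3),K(f),np.array(f['distortion'],float))[0][:,0]
E
python3 - <<'E'
from h import *
for c in ['scene','side','wrist']:
    f=snap(c,c+'0.png'); V=np.array(f['view']); print(c,f['vfov'],(-V[:3,:3].T@V[:3,3]).round(3),f['distortion'])
    if c!='wrist':
        for n in ['clamp_plate','wood_block','offcut','strap','collar','riser_55','riser_75','riser_95']:
            print(n,[(np.round(d['position'],3).tolist(),round(d['score'],2)) for d in bot.find_in(c,n)[:3]])
print(bot.observe())
E
```

```text
scene 53.13317819033555 [ 0.149 -0.676  0.699] [-0.04947328  0.          0.          0.          0.        ]
clamp_plate [([0.456, -0.345, 0.018], 0.61)]
wood_block [([0.631, 0.135, 0.043], 0.88)]
offcut [([0.636, 0.3, 0.032], 0.76)]
strap [([0.522, -0.067, 0.012], 0.6), ([0.635, 0.297, 0.032], 0.45)]
collar [([0.672, -0.096, 0.014], 0.71)]
riser_55 [([0.426, 0.015, 0.07], 0.68), ([0.542, 0.391, 0.055], 0.54)]
riser_75 [([0.426, 0.015, 0.07], 0.68), ([0.542, 0.391, 0.055], 0.54)]
riser_95 [([0.426, 0.015, 0.07], 0.68), ([0.542, 0.391, 0.055], 0.54)]
side 47.18497802008702 [0.489 1.221 0.916] [-0.03035491  0.          0.          0.          0.        ]
clamp_plate [([0.462, -0.322, 0.016], 0.83)]
wood_block [([0.642, 0.188, 0.047], 0.73)]
offcut [([0.644, 0.313, 0.028], 0.56)]
strap [([0.525, -0.055, 0.012], 0.64)]
collar []
riser_55 [([0.434, 0.053, 0.092], 0.88), ([0.674, 0.025, 0.042], 0.87), ([0.55, 0.433, 0.044], 0.64)]
riser_75 [([0.434, 0.053, 0.092], 0.88), ([0.674, 0.025, 0.042], 0.87), ([0.55, 0.433, 0.044], 0.64)]
riser_95 [([0.434, 0.053, 0.092], 0.88), ([0.674, 0.025, 0.
[... 172 characters left out ...]
 array([-1.20217407,  0.5214229 , -0.03629415,  1.59952857,  0.02121391,
        1.02111622, -0.11276739]), 'qd': array([-1.11544438e-03,  1.04654570e-03, -3.85379049e-05, -5.54328982e-04,
        1.26246563e-03,  2.59241849e-03,  6.59037385e-04]), 'joint_efforts': array([ 3.55388329e-03, -9.26876163e+01,  1.97981291e+00, -3.70246947e+01,
        1.82727061e-02,  2.22776274e-03,  2.75176046e-05]), 'position': array([0.26556377, 0.56574076, 0.23126633]), 'tool_rot': array([-3.14150414e+00,  2.19999128e-05,  2.70276280e+00]), 'force': array([ 0.12816595, -0.55983933,  0.82754303]), 'moment': array([-0.06602714, -0.02725855,  0.01578599]), 'finger_force': 0.0, 'grip_width': 0.08528128329009271}
```

View pics/scene0.png

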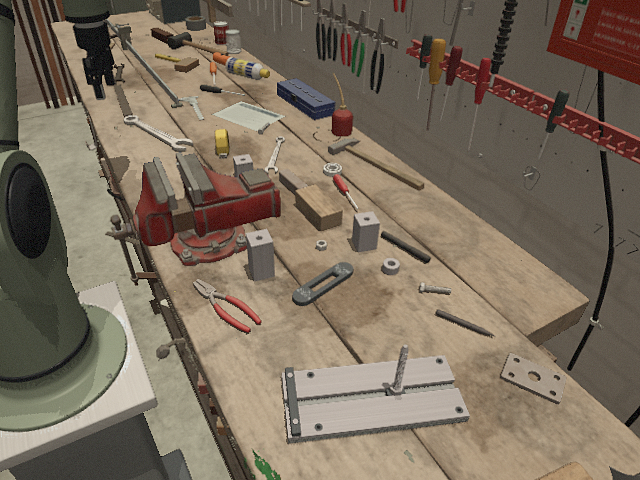

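View pics/side0.png

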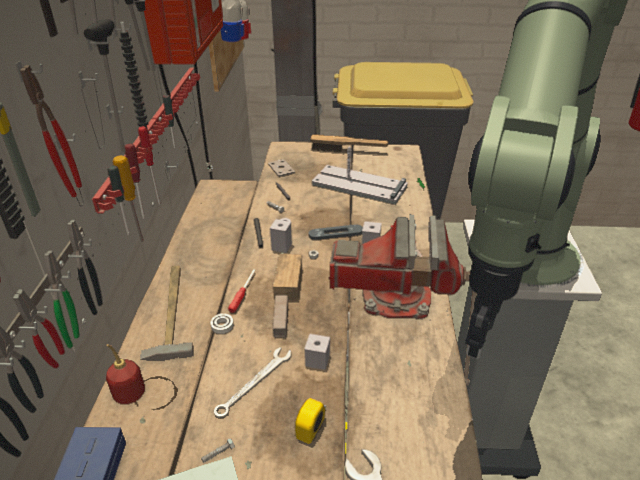

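The scene view shows the plate at about (375,395) with its stop strip on the robot side. The strap is at (323,284), the collar at (391,267), and the three risers at (260,255), (366,232) and (243,163). The wood is at (318,208) and the offcut at (297,190), behind the vise. The side view agrees. I'll raise the arm for an overhead look.

Call:
apply_moves(
  claw=[0.085,0.085,0.085,0.085,0.085,0.085,0.085,0.085,0.085,0.085,0.085,0.085,0.085,0.085,0.085,0.085,0.085,0.085,0.085,0.085],
  xyz=[
    [0,0,-0.03],
    [0,0,-0.03],
    [0,0,-0.03],
    [0,0,-0.03],
    [0,0,-0.03],
    [0,0,-0.03],
    [0,0,-0.03],
    [0,0,-0.03],
    [0,0,-0.03],
    [-0.037,0.021,0],
    [-0.037,0.021,0],
    [-0.037,0.021,0],
    [-0.037,0.021,0],
    [-0.037,0.021,0],
    [-0.037,0.021,0],
    [-0.037,0.021,0],
    [-0.037,0.021,0],
    [-0.037,0.021,0],
    [-0.037,0.021,0],
    [-0.037,0.021,0],
  ],
  twist=[
    [0,0,0.1256],
    [0,0,0.1256],
    [0,0,0.1256],
    [0,0,0.1256],
    [0,0,0.1256],
    [0,0,0.1256],
    [0,0,0.1256],
    [0,0,0.1256],
    [0,0,0.1256],
    [0,0,0],
    [0,0,0],
    [0,0,0],
    [0,0,0],
    [0,0,0],
    [0,0,0],
    [0,0,0],
    [0,0,0],
    [0,0,0],
    [0,0,0],
    [0,0,0],
  ],
)

```text
clock: 2.95
position: [0.4977, 0.1574, 0.5016]
tool_rot: [3.141, -0.0, 1.573]
force: [0.6, 1.4, 0.0]
grip_width: 0.0848
finger_force: 0.0
```

```bash
python3 - <<'E'
from h import *
f=snap('wrist','w1.png'); V=np.array(f['view']); print((-V[:3,:3].T@V[:3,3]).round(3),V.round(3))
for n in ['clamp_plate','wood_block','offcut','strap','collar','riser_55','riser_75','riser_95']:
    print(n,[(np.round(d['position'],3).tolist(),round(d['score'],2)) for d in bot.find_in('wrist',n)[:3]])
s=bot.observe();print(s['position'],s['tool_rot'],s['qpos'])
E
```

```text
[0.498 0.226 0.643] [[ 1.     0.002 -0.    -0.499]
 [-0.002  0.961 -0.277 -0.039]
 [-0.     0.277  0.961 -0.68 ]
 [ 0.     0.     0.     1.   ]]
clamp_plate [([0.412, -0.286, 0.018], 0.67)]
wood_block [([0.638, 0.164, 0.047], 0.9)]
offcut [([0.64, 0.296, 0.032], 0.76), ([0.41, -0.287, 0.017], 0.45)]
strap [([0.528, -0.058, 0.012], 0.81)]
collar [([0.678, -0.09, 0.018], 0.57)]
riser_55 [([0.432, 0.048, 0.093], 0.92), ([0.669, 0.014, 0.075], 0.8), ([0.554, 0.409, 0.057], 0.69)]
riser_75 [([0.432, 0.048, 0.093], 0.92), ([0.669, 0.014, 0.075], 0.8), ([0.554, 0.409, 0.057], 0.69)]
riser_95 [([0.432, 0.048, 0.093], 0.92), ([0.669, 0.014, 0.075], 0.8), ([0.554, 0.409, 0.057], 0.69)]
[0.49683145 0.16007276 0.50127772] [-3.14145828e+00 -1.49941577e-04  1.57401752e+00] [-0.80242891  0.19548173  0.47668441  1.43037313 -0.08947807  1.53727874
 -0.32730552]
```

View pics/w1.png

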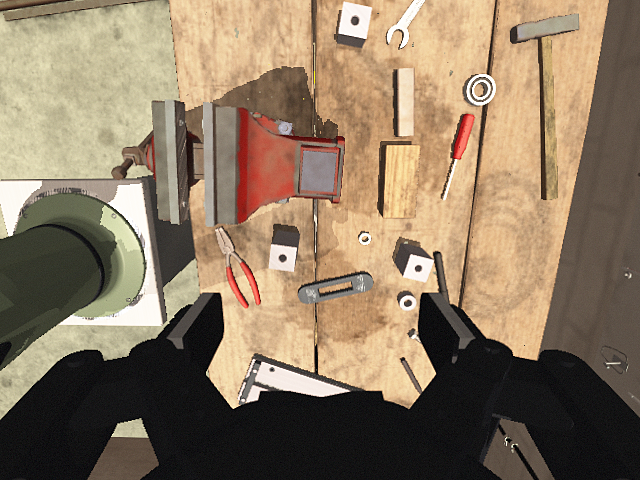

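The wrist view shows the wood at (400,180), the offcut at (404,102), riser_75 at (413,263) and riser_95 at (284,250). The strap is at (336,288), the collar at (407,301) and riser_55 at (353,22). The plate is half hidden by the fingers. Next I'll fit the models to edges.

```bash
cat > fit.py <<'E'
from h import *
from scipy.optimize import differential_evolution
def rect(a,b,z): return np.array([[-a,-b,z],[a,-b,z],[a,b,z],[-a,b,z],[-a,-b,z]])/1.
def circ(r,z,n=40): t=np.linspace(0,2*np.pi,n); return np.c_[r*np.cos(t),r*np.sin(t),0*t+z]
def stad(L,W,z):  # total length L, width W, rounded ends
    t=np.linspace(-np.pi/2,np.pi/2,12); h=L/2-W/2;r=W/2
    e=np.c_[h+r*np.cos(t),r*np.sin(t)]; p=np.r_[e,-e,e[:1]]; return np.c_[p,0*p[:,0]+z]
M={'wood_block':[rect(.03,.065,.045)],'offcut':[rect(.015,.055,.030)],
 'riser_75':[rect(.0225,.0225,.075),circ(.0065,.075)],'riser_95':[rect(.0225,.0225,.095)],'strap':[stad(.16,.04,.012),stad(.07,.018,.012)],
 'collar':[circ(.018,.020),circ(.0085,.020)],
 'clamp_plate':[np.array([[-.183,-.06,.018],[.105,-.06,.018],[.105,.06,.018],[-.183,.06,.018],[-.183,-.06,.018]]),
     np.array([[-.163,-.06,.03],[-.163,.06,.03]])]}
def samp(pl,step=.002):
    P=[];T=[]
    for a,b in zip(pl[:-1],pl[1:]):
        n=max(2,int(np.linalg.norm(b-a)/step)); s=(np.arange(n)+.5)/n
        P.append(a+s[:,None]*(b-a)); T.append(np.repeat([(b-a)/np.linalg.norm(b-a)],n,0))
    return np.vstack(P),np.vstack(T)
def pose(P,x,y,yaw,z=0):
    c,s=np.cos(yaw),np.sin(yaw); return P@np.array([[c,-s,0],[s,c,0],[0,0,1]]).T+[x,y,z]
class F:
    def __init__(s,f,sig=1.0):
        s.f=f;g=cv2.GaussianBlur(f['img'].astype(np.float32),(0,0),sig)
        g=g.mean(2); s.gx=cv2.Sobel(g,cv2.CV_32F,1,0)/8; s.gy=cv2.Sobel(g,cv2.CV_32F,0,1)/8
    def score(s,P,T):
        a=proj(s.f,P); b=proj(s.f,P+T*.001); t=b-a; t/=np.linalg.norm(t,axis=1)[:,None]+1e-9
        m=a.astype(np.float32)
        gx=cv2.remap(s.gx,m[:,0],m[:,1],1)[:,0]; gy=cv2.remap(s.gy,m[:,0],m[:,1],1)[:,0]
        return np.minimum(np.abs(-gx*t[:,1]+gy*t[:,0]),15).mean()
def fit(frames,name,x,y,yaw,dyaw=.4,r=.012,z=0,model=None):
    S=[samp(p) for p in (model or M[name])]
    P=np.vstack([a for a,_ in S]);T=np.vstack([b for _,b in S])
    def c(q):
        w=pose(P,q[0],q[1],q[2],z); t=pose(T,0,0,q[2]); return -np.mean([f.score(w,t) for f in frames])
    o=differential_evolution(c,[(x-r,x+r),(y-r,y+r),(yaw-dyaw,yaw+dyaw)],seed=1,popsize=12,maxiter=50,tol=1e-5)
    return o.x,-o.fun
def draw(img,f,name,q,z=0,col=(0,255,0),k=1):
    for p in M[name]:
        a,_=samp(p); 
        for u in proj(f,pose(a,*q,z)): cv2.circle(img,tuple(int(v) for v in np.round(u*k)),0,col,-1)
E
cat > m1.py <<'E'
from fit import *
fs={c:F(snap(c)) for c in ['wrist','scene','side']}
I={'wood_block':(.638,.164,0),'offcut':(.64,.297,0),'riser_75':(.669,.014,0.4),'strap':(.528,-.058,.1),'collar':(.675,-.093,0)}
W=fs['wrist'].f; im=cv2.resize(W['img'],None,fx=2,fy=2)
for n,(x,y,w) in I.items():
    for cs in (['wrist'],['scene'],['side'],['wrist','scene','side']):
        q,s=fit([fs[c] for c in cs],n,x,y,w,.5 if n!='collar' else .01)
        print(n,cs,q.round(4),round(s,1))
    draw(im,W,n,q,k=2)
cv2.imwrite('pics/fit1.png',im[100:660,540:1000,::-1])
E
python3 m1.py
```

```text
wood_block ['wrist'] [0.6418 0.1574 0.0387] 10.5
wood_block ['scene'] [6.392e-01 1.591e-01 5.000e-04] 10.4
wood_block ['side'] [0.6426 0.1627 0.0489] 10.2
wood_block ['wrist', 'scene', 'side'] [0.6419 0.1578 0.0375] 10.1
offcut ['wrist'] [0.6433 0.2934 0.0734] 14.4
offcut ['scene'] [0.6433 0.2997 0.0342] 8.0
offcut ['side'] [0.6442 0.2946 0.0639] 12.0
offcut ['wrist', 'scene', 'side'] [0.6439 0.2935 0.0625] 11.1
riser_75 ['wrist'] [ 0.6767  0.0057 -0.1   ] 14.2
riser_75 ['scene'] [ 0.6777  0.0083 -0.0995] 13.5
riser_75 ['side'] [ 0.676   0.0092 -0.1   ] 13.4
riser_75 ['wrist', 'scene', 'side'] [ 0.6767  0.0062 -0.1   ] 13.6
strap ['wrist'] [ 0.5253 -0.0559  0.2539] 12.5
strap ['scene'] [ 0.5277 -0.063   0.2463] 11.5
strap ['side'] [ 0.5281 -0.0628  0.2356] 11.6
strap ['wrist', 'scene', 'side'] [ 0.5272 -0.0636  0.2385] 11.3
collar ['wrist'] [ 0.6789 -0.0908  0.0023] 15.0
collar ['scene'] [ 0.6787 -0.0915  0.0093] 13.5
collar ['side'] [ 0.6811 -0.0829 -0.0072] 7.7
collar ['wrist', 'scene', 'side'] [ 0.6794 -0.0917 -0.0009] 11.9
```

View pics/fit1.png

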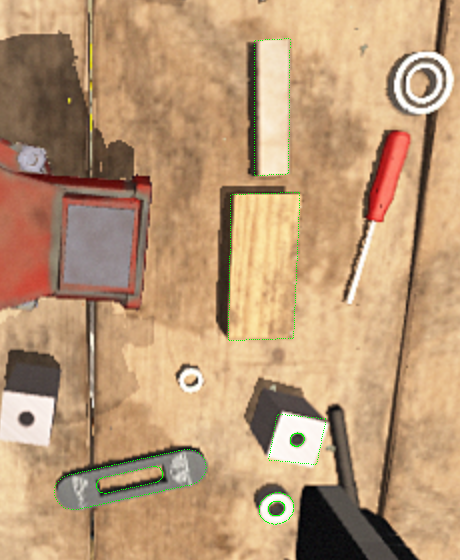

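The outlines sit well on all five things. Now I'll look at the plate from above its near side.

Call:
apply_moves(
  claw=[0.085,0.085,0.085,0.085,0.085,0.085,0.085,0.085,0.085,0.085,0.085,0.085,0.085,0.085,0.085,0.085],
  xyz=[
    [-0.042,-0.003,0],
    [-0.042,-0.003,0],
    [-0.042,-0.003,0],
    [-0.042,-0.003,0],
    [-0.042,-0.003,0],
    [-0.042,-0.003,0],
    [-0.042,-0.003,0],
    [-0.042,-0.003,0],
    [-0.042,-0.003,0],
    [-0.042,-0.003,0],
    [-0.042,-0.003,0],
    [-0.042,-0.003,0],
    [-0.042,-0.003,0],
    [-0.042,-0.003,0],
    [0,0,0],
    [0,0,0],
  ],
  twist=[
    [0,0,0],
    [0,0,0],
    [0,0,0],
    [0,0,0],
    [0,0,0],
    [0,0,0],
    [0,0,0],
    [0,0,0],
    [0,0,0],
    [0,0,0],
    [0,0,0],
    [0,0,0],
    [0,0,0],
    [0,0,0],
    [0,0,0],
    [0,0,0],
  ],
)

```text
clock: 5.15
position: [0.4558, -0.4296, 0.5008]
tool_rot: [-3.141, -0.0, 1.571]
force: [-0.7, -0.9, -0.2]
grip_width: 0.0851
finger_force: 0.0
```

```bash
cat > m2.py <<'E'
from fit import *
fs={c:F(snap(c,c+'2.png')) for c in ['wrist','scene','side']}
print(bot.observe()['position'],bot.observe()['tool_rot'])
print([(np.round(d['position'],3).tolist(),round(d['score'],2)) for d in bot.find_in('wrist','clamp_plate')])
W=fs['wrist'].f
for cs in (['wrist'],['scene'],['side'],['wrist','scene','side']):
    q,s=fit([fs[c] for c in cs],'clamp_plate',.49,-.335,-.15,.3,.035); print(cs,q.round(4),round(s,1))
    if cs==['wrist']: qw=q
for cs in (['wrist'],['wrist','scene','side']):
    print('r75',fit([fs[c] for c in cs],'riser_75',.677,.007,-.25,.3)[0].round(4))
out=[]
for c in ['wrist','scene']:
    im=cv2.resize(fs[c].f['img'],None,fx=1,fy=1).copy(); draw(im,fs[c].f,'clamp_plate',q)
    for z in (.018,.133):
        u=proj(fs[c].f,[q[0],q[1],z])[0]; cv2.circle(im,tuple(int(round(v)) for v in u),2,(255,0,255),-1); print(c,z,u)
    u=proj(fs[c].f,[q[0],q[1],.05])[0].astype(int); out.append(im[max(0,u[1]-200):,:][:330,max(0,min(240,u[0]-200)):][:,:400])
h=min(o.shape[0] for o in out); cv2.imwrite('pics/fit2.png',np.hstack([o[:h] for o in out])[:,:,::-1])
E
python3 m2.py
```

```text
[ 0.45680642 -0.42773086  0.50155201] [ 3.14096376e+00 -2.40470287e-04  1.57419586e+00]
[([0.459, -0.329, 0.015], 0.98)]
['wrist'] [ 0.5005 -0.3526 -0.3817] 12.7
['scene'] [ 0.4976 -0.3498 -0.3766] 11.1
['side'] [ 0.4974 -0.3476 -0.3884] 11.0
['wrist', 'scene', 'side'] [ 0.4969 -0.3506 -0.38  ] 11.1
r75 [ 0.6814  0.0079 -0.195 ]
r75 [ 0.6773  0.009  -0.263 ]
wrist 0.018 [343.38416139 136.50437002]
wrist 0.133 [348.44171861 135.20376831]
scene 0.018 [395.56043199 391.12627034]
scene 0.133 [405.20988523 346.45377454]
```

View pics/fit2.png

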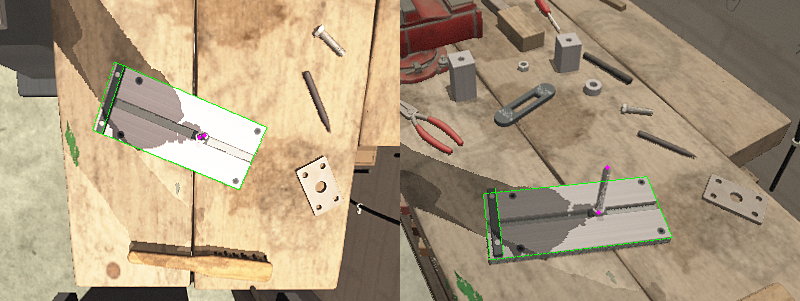

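The outline fits the plate, with the stud at (0.497, -0.351) and yaw -0.38. Moving above the wood.

Call:
apply_moves(
  claw=[0.085,0.085,0.085,0.085,0.085,0.085,0.085,0.085,0.085,0.085,0.085,0.085,0.085,0.085,0.085,0.085,0.085,0.085,0.085,0.085],
  xyz=[
    [0.0418,0.0134,0],
    [0.0418,0.0134,0],
    [0.0418,0.0134,0],
    [0.0418,0.0134,0],
    [0.0418,0.0134,0],
    [0.0418,0.0134,0],
    [0.0418,0.0134,0],
    [0.0418,0.0134,0],
    [0.0418,0.0134,0],
    [0.0418,0.0134,0],
    [0.0418,0.0134,0],
    [0.0418,0.0134,0],
    [0.0418,0.0134,0],
    [0.0418,0.0134,0],
    [0,0,0.045],
    [0,0,0.045],
    [0,0,0.045],
    [0,0,0.045],
    [0,0,0.045],
    [0,0,0.045],
  ],
  twist=[
    [0,0,0],
    [0,0,0],
    [0,0,0],
    [0,0,0],
    [0,0,0],
    [0,0,0],
    [0,0,0],
    [0,0,0],
    [0,0,0],
    [0,0,0],
    [0,0,0],
    [0,0,0],
    [0,0,0],
    [0,0,0],
    [0,0,-0.034],
    [0,0,0],
    [0,0,0],
    [0,0,0],
    [0,0,0],
    [0,0,0],
  ],
)

```text
clock: 7.35
position: [0.642, 0.158, 0.2302]
tool_rot: [3.141, -0.001, 1.608]
force: [0.3, 0.9, -0.3]
grip_width: 0.0856
finger_force: 0.0
```

```bash
cat >> h.py <<'E'
def go(x,y,z,yaw=None):
    """print the remaining shift in present tool axes (tool vertical) and twist"""
    s=bot.observe();p=s['position'];w=s['tool_rot'][2];d=np.array([x,y,z])-p
    print('pose',p.round(4),s['tool_rot'].round(4),'clock',round(s['clock'],2),'shift',np.round([d[0]*np.cos(w)+d[1]*np.sin(w),d[0]*np.sin(w)-d[1]*np.cos(w),-d[2]],4),
      'twist',None if yaw is None else round(w-yaw,4))
E
cat > m3.py <<'E'
from fit import *
import sys
n,x,y,w,dw,*cs=sys.argv[1:]
fs=[F(snap(c)) for c in (cs or ['wrist'])]
q,s=fit(fs,n,float(x),float(y),float(w),float(dw)); print(n,q.round(4),round(s,1))
E
python3 m3.py wood_block .642 .158 .037 .1; python3 m3.py offcut .6437 .2937 .065 .1;python3 -c "
from h import *
go(.642,.158,.005,1.608)"
```

```text
wood_block [0.643  0.1574 0.0026] 9.4
offcut [0.6445 0.2931 0.0713] 11.4
pose [0.6398 0.1578 0.2267] [-3.1342e+00  1.6000e-03  1.6084e+00] clock 7.45 shift [1.000e-04 2.200e-03 2.217e-01] twist 0.0004
```

Call:
apply_moves(
  claw=[0.085,0.085,0.085,0.085,0.085,0.085,0.085,0.085,0.085,0.05,0.05,0.05,0.05,0.05,0.05,0.05],
  xyz=[
    [0,0,0.03],
    [0,0,0.03],
    [0,0,0.03],
    [0,0,0.03],
    [0,0,0.03],
    [0,0,0.03],
    [0,0,0.03],
    [0,0,0.012],
    [0,0,0],
    [0,0,0],
    [0,0,0],
    [0,0,0],
    [0,0,0],
    [0,0,0],
    [0,0,0],
    [0,0,0],
  ],
  twist=[
    [0,0,0],
    [0,0,0],
    [0,0,0],
    [0,0,0],
    [0,0,0],
    [0,0,0],
    [0,0,0],
    [0,0,0],
    [0,0,0],
    [0,0,0],
    [0,0,0],
    [0,0,0],
    [0,0,0],
    [0,0,0],
    [0,0,0],
    [0,0,0],
  ],
  force=60,
)

```text
clock: 9.05
position: [0.6438, 0.157, 0.0116]
tool_rot: [3.139, -0.001, 1.606]
force: [-2.8, -0.2, 11.5]
grip_width: 0.0591
finger_force: 64.0
```

```bash
python3 m3.py wood_block .642 .158 .037 .1 scene side; python3 m3.py wood_block .642 .158 .037 .1 wrist;python3 -c "
from h import *
go(.4162,-.3182,.2,-.38)"
```

```text
wood_block [0.6425 0.1597 0.0059] 6.6
wood_block [0.6458 0.1581 0.0119] 5.4
pose [0.6438 0.157  0.0116] [ 3.1392e+00 -1.1000e-03  1.6064e+00] clock 9.2 shift [-0.4668 -0.2444 -0.1884] twist 1.9864
```

Call:
apply_moves(
  claw=[0.05,0.05,0.05,0.05,0.05,0.05,0.05,0.05,0.05,0.05,0.05,0.05,0.05,0.05,0.05,0.05],
  xyz=[
    [0,0,-0.01],
    [0,0,-0.02],
    [0,0,-0.02],
    [0,0,-0.02],
    [0,0,-0.02],
    [0,0,-0.02],
    [0,0,-0.02],
    [0,0,-0.02],
    [0,0,-0.02],
    [0,0,-0.02],
    [0,0,-0.02],
    [0,0,-0.02],
    [0,0,-0.02],
    [0,0,-0.02],
    [0,0,-0.02],
    [0,0,-0.02],
  ],
  twist=[
    [0,0,0],
    [0,0,0],
    [0,0,0.142],
    [0,0,0.142],
    [0,0,0.142],
    [0,0,0.142],
    [0,0,0.142],
    [0,0,0.142],
    [0,0,0.142],
    [0,0,0.142],
    [0,0,0.142],
    [0,0,0.142],
    [0,0,0.142],
    [0,0,0.142],
    [0,0,0.142],
    [0,0,0.142],
  ],
)

```text
clock: 10.8
position: [0.6424, 0.1567, 0.3215]
tool_rot: [-3.14, -0.0, -0.387]
force: [-0.1, 0.5, -2.9]
grip_width: 0.0595
finger_force: 65.2
```

```bash
python3 -c "
from h import *
go(.4162,-.3182,.2,-.38)
s=bot.observe();print(s['qpos'],s['force'],s['grip_width'])"
```

```text
pose [0.6424 0.1567 0.3215] [-3.1403e+00 -1.0000e-04 -3.8730e-01] clock 10.8 shift [-0.03    0.5252  0.1215] twist -0.0073
[-0.92620381  0.79045464  1.17472289  1.41554729 -0.72802321  1.40774513
 -1.70649498] [-0.11290362  0.47864404 -2.89652555] 0.05949840560597787
```

Call:
apply_moves(
  claw=[0.05,0.05,0.05,0.05,0.05,0.05,0.05,0.05,0.05,0.05,0.05,0.05,0.05,0.05,0.05,0.05,0.05,0.05,0.05,0.05],
  xyz=[
    [-0.002,0.035,0],
    [-0.002,0.035,0],
    [-0.002,0.035,0],
    [-0.002,0.035,0],
    [-0.002,0.035,0],
    [-0.002,0.035,0],
    [-0.002,0.035,0],
    [-0.002,0.035,0],
    [-0.002,0.035,0],
    [-0.002,0.035,0],
    [-0.002,0.035,0],
    [-0.002,0.035,0],
    [-0.002,0.035,0],
    [-0.002,0.035,0],
    [-0.002,0.035,0],
    [0,0,0.04],
    [0,0,0.04],
    [0,0,0.04],
    [0,0,0.04],
    [0,0,0.04],
  ],
  twist=[
    [0,0,-0.007],
    [0,0,0],
    [0,0,0],
    [0,0,0],
    [0,0,0],
    [0,0,0],
    [0,0,0],
    [0,0,0],
    [0,0,0],
    [0,0,0],
    [0,0,0],
    [0,0,0],
    [0,0,0],
    [0,0,0],
    [0,0,0],
    [0,0,0],
    [0,0,0],
    [0,0,0],
    [0,0,0],
    [0,0,0],
  ],
)

```text
clock: 12.8
position: [0.4228, -0.3208, 0.1189]
tool_rot: [-3.141, -0.001, -0.375]
force: [1.4, 0.0, -2.9]
grip_width: 0.0593
finger_force: 65.5
```

```bash
python3 -c "
from h import *
go(.4162,-.3182,.0316,-.38)
s=bot.observe();print(s['qpos'],s['force'],s['grip_width'])
f=snap('wrist','w3.png');g=snap('scene','s3.png')
cv2.imwrite('pics/c3.png',np.hstack([f['img'][100:460,120:520],g['img'][200:,220:620][:280].copy() if 0 else cv2.copyMakeBorder(g['img'][200:480,200:600],0,80,0,0,0)])[:,:,::-1])"
```

```text
pose [ 0.4228 -0.3208  0.1189] [-3.1407e+00 -1.5000e-03 -3.7470e-01] clock 12.8 shift [-0.0071  0.      0.0873] twist 0.0053
[-0.05951455  0.73436499  0.89007111  1.97630451 -0.7926667   0.82235663
 -0.65952689] [ 1.3776581   0.03791303 -2.91892732] 0.059340814011159586
```

View pics/c3.png

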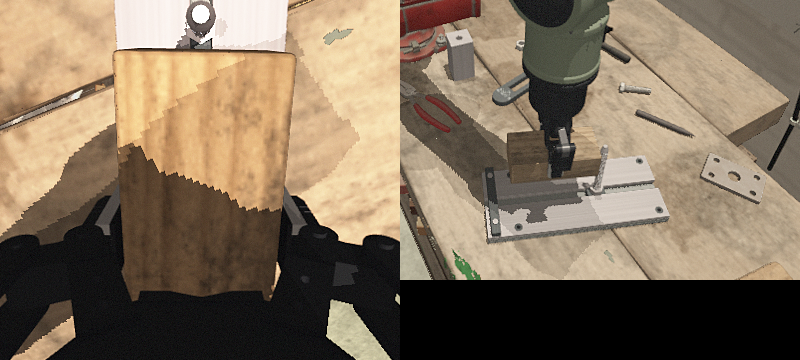

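The wood is held level just behind the stud. The wrist crop shows its front edge from (113,50) to (295,52) and the stud tip at (201,15). I'll measure the hold from that.

```bash
python3 -c "
from h import *
f=snap('wrist');s=bot.observe();p=s['position']
c=ray(f,[[234,150],[415,153]],p[2]+.033);t=ray(f,[[321,114]],.133)
print(c,t);u=np.array([np.cos(-.38),np.sin(-.38)]);v=np.array([-u[1],u[0]]);o=np.array([.497,-.3505])
for q in (c[0],c[1],t[0],p): print(((q[:2]-o)@u).round(4),((q[:2]-o)@v).round(4))
e=c[0]-c[1];print(np.linalg.norm(e),np.arctan2(e[1],e[0])-np.pi/2)
"
```

```text
[[ 0.49540831 -0.32126568  0.152503  ]
 [ 0.47420375 -0.37278619  0.152503  ]] [[ 0.4965976  -0.35046434  0.133     ]]
-0.0123 0.0266
-0.0129 -0.0292
-0.0004 -0.0001
-0.0808 -0.0002
0.05571351731092728 -0.39044496982702603
```

Call:
apply_moves(
  claw=[0.05,0.05,0.05,0.05,0.05,0.05,0.05,0.05,0.05,0.05,0.05],
  xyz=[
    [-0.005,-0.001,0],
    [-0.0045,0,0],
    [0,0,0.015],
    [0,0,0.015],
    [0,0,0.015],
    [0,0,0.015],
    [0,0,0.012],
    [0,0,0.008],
    [0,0,0.004],
    [0,0,0],
    [0,0,0],
  ],
  twist=[
    [0,0,0],
    [0,0,0],
    [0,0,0],
    [0,0,0],
    [0,0,0],
    [0,0,0],
    [0,0,0],
    [0,0,0],
    [0,0,0],
    [0,0,0],
    [0,0,0],
  ],
)

```text
clock: 14.05
position: [0.4142, -0.3167, 0.0356]
tool_rot: [3.141, -0.0, -0.375]
force: [-0.2, 0.1, -2.2]
grip_width: 0.0592
finger_force: 66.8
```

Call:
apply_moves(
  claw=[0.05,0.05,0.05,0.05],
  xyz=[
    [0,0,0.003],
    [0,0,0.002],
    [0,0,0],
    [0,0,0],
  ],
  twist=[
    [0,0,0],
    [0,0,0],
    [0,0,0],
    [0,0,0],
  ],
)

```text
clock: 14.45
position: [0.4141, -0.3166, 0.0304]
tool_rot: [3.142, -0.0, -0.375]
force: [-0.7, -0.1, -2.9]
grip_width: 0.0589
finger_force: 66.8
```

Call:
apply_moves(
  claw=[0.05,0.05,0.05,0.05],
  xyz=[
    [0,0,0.002],
    [0,0,0.001],
    [0,0,0],
    [0,0,0],
  ],
  twist=[
    [0,0,0],
    [0,0,0],
    [0,0,0],
    [0,0,0],
  ],
)

```text
clock: 14.85
position: [0.4142, -0.3166, 0.0294]
tool_rot: [-3.14, -0.002, -0.375]
force: [-10.2, 13.9, 57.1]
grip_width: 0.0591
finger_force: 73.8
```

Call:
apply_moves(
  claw=[0.05,0.085,0.085,0.085,0.085,0.085,0.085,0.085],
  xyz=[
    [0,0,-0.0015],
    [0,0,0],
    [0,0,0],
    [0,0,0],
    [0,0,0],
    [0,0,-0.02],
    [0,0,-0.04],
    [0,0,-0.04],
  ],
  twist=[
    [0,0,0],
    [0,0,0],
    [0,0,0],
    [0,0,0],
    [0,0,0],
    [0,0,0],
    [0,0,0],
    [0,0,0],
  ],
)

```text
clock: 15.65
position: [0.4134, -0.3165, 0.1297]
tool_rot: [3.141, 0.002, -0.375]
force: [0.9, 0.1, 0.5]
grip_width: 0.0852
finger_force: 0.0
```

```bash
cat > m4.py <<'E'
from fit import *
import sys
# n x y yaw z : fit at base height z, report in plate frame
n,x,y,w,z,*cs=sys.argv[1:]
u=np.array([np.cos(-.38),np.sin(-.38)]);v=np.array([-u[1],u[0]]);o=np.array([.497,-.3505])
fs=[F(snap(c)) for c in cs]
for g in [[f] for f in fs]+([fs] if len(fs)>1 else []):
    q,s=fit(g,n,float(x),float(y),float(w),.12,z=float(z)); print(n,q.round(4),round(s,1),'plate',((q[:2]-o)@u).round(4),((q[:2]-o)@v).round(4),(q[2]+.38).round(3))
E
python3 m4.py wood_block .415 -.317 -1.951 .018 wrist scene side
python3 -c "
from h import *
go(.6442,.2933,.3,1.571+.066)"
```

```text
wood_block [ 0.4165 -0.3185 -1.9635] 11.6 plate -0.0866 -0.0001 -1.583
wood_block [ 0.4047 -0.3125 -1.9731] 8.8 plate -0.0998 0.0011 -1.593
wood_block [ 0.4265 -0.3213 -1.8599] 10.0 plate -0.0763 0.001 -1.48
wood_block [ 0.4166 -0.3183 -1.9623] 9.6 plate -0.0866 0.0001 -1.582
pose [ 0.4149 -0.317   0.1304] [ 3.1413e+00 -3.1000e-03 -3.7420e-01] clock 15.8 shift [-0.0097 -0.6518 -0.1696] twist -2.0112
```

Call:
apply_moves(
  claw=[0.085,0.085,0.085,0.085,0.085,0.085,0.085,0.085,0.085,0.085,0.085,0.085,0.085,0.085,0.085,0.085,0.085,0.085,0.085,0.085],
  xyz=[
    [0,0,-0.045],
    [0,0,-0.045],
    [0,0,-0.045],
    [0,0,-0.045],
    [-0.0006,-0.041,0],
    [-0.0006,-0.041,0],
    [-0.0006,-0.041,0],
    [-0.0006,-0.041,0],
    [-0.0006,-0.041,0],
    [-0.0006,-0.041,0],
    [-0.0006,-0.041,0],
    [-0.0006,-0.041,0],
    [-0.0006,-0.041,0],
    [-0.0006,-0.041,0],
    [-0.0006,-0.041,0],
    [-0.0006,-0.041,0],
    [-0.0006,-0.041,0],
    [-0.0006,-0.041,0],
    [-0.0006,-0.041,0],
    [-0.0006,-0.041,0],
  ],
  twist=[
    [0,0,0],
    [0,0,0],
    [0,0,0],
    [0,0,0],
    [0,0,0],
    [0,0,0],
    [0,0,0],
    [0,0,0],
    [0,0,0],
    [0,0,0],
    [0,0,0],
    [0,0,0],
    [0,0,0],
    [0,0,0],
    [0,0,0],
    [0,0,0],
    [0,0,0],
    [0,0,0],
    [0,0,0],
    [0,0,0],
  ],
)

```text
clock: 17.8
position: [0.6453, 0.2994, 0.3071]
tool_rot: [3.141, 0.002, -0.374]
force: [1.2, 0.1, 0.8]
grip_width: 0.0851
finger_force: 0.0
```

Call:
apply_moves(
  claw=[0.085,0.085,0.085,0.085,0.085,0.085,0.085,0.085,0.085,0.085,0.085,0.085,0.085,0.085,0.085],
  xyz=[
    [0,0,0],
    [0,0,0.005],
    [0,0,0.005],
    [0,0,0.005],
    [0,0,0.005],
    [0,0,0.005],
    [0,0,0.005],
    [0,0,0.005],
    [0,0,0.005],
    [0,0,0.005],
    [0,0,0.005],
    [0,0,0.005],
    [0,0,0.005],
    [0,0,0.005],
    [0,0,0],
  ],
  twist=[
    [0,0,-0.1437],
    [0,0,-0.1437],
    [0,0,-0.1437],
    [0,0,-0.1437],
    [0,0,-0.1437],
    [0,0,-0.1437],
    [0,0,-0.1437],
    [0,0,-0.1437],
    [0,0,-0.1437],
    [0,0,-0.1437],
    [0,0,-0.1437],
    [0,0,-0.1437],
    [0,0,-0.1437],
    [0,0,-0.1437],
    [0,0,0],
  ],
)

```text
clock: 19.3
position: [0.6447, 0.2974, 0.2421]
tool_rot: [-3.139, -0.0, 1.64]
force: [0.2, -0.0, 0.3]
grip_width: 0.0848
finger_force: 0.0
```

```bash
python3 m3.py offcut .6437 .2937 .065 .1; python3 m3.py offcut .6437 .2937 .065 .1 scene side;python3 -c "
from h import *
go(.6442,.2933,.006,1.571+.066);print(bot.observe()['qpos'])"
```

```text
offcut [0.6448 0.2946 0.0717] 11.8
offcut [0.6444 0.2964 0.0998] 10.1
pose [0.6452 0.2974 0.2434] [-3.141   0.      1.6328] clock 19.45 shift [-0.004  -0.0012  0.2374] twist -0.0042
[-0.86966378  0.74507661  0.65427299  1.35218562 -0.45939619  1.19691106
 -0.11527674]
```

Call:
apply_moves(
  claw=[0.085,0.085,0.085,0.085,0.085,0.085,0.085,0.085,0.085,0.02,0.02,0.02,0.02,0.02,0.02,0.02,0.02,0.02],
  xyz=[
    [-0.003,-0.0005,0.03],
    [0,0,0.03],
    [0,0,0.03],
    [0,0,0.03],
    [0,0,0.03],
    [0,0,0.03],
    [0,0,0.03],
    [0,0,0.022],
    [0,0,0.005],
    [0,0,0],
    [0,0,0],
    [0,0,0],
    [0,0,0],
    [0,0,0],
    [0,0,0],
    [0,0,0],
    [0,0,0],
    [0,0,0],
  ],
  twist=[
    [0,0,-0.01],
    [0,0,0],
    [0,0,0],
    [0,0,0],
    [0,0,0],
    [0,0,0],
    [0,0,0],
    [0,0,0],
    [0,0,0],
    [0,0,0],
    [0,0,0],
    [0,0,0],
    [0,0,0],
    [0,0,0],
    [0,0,0],
    [0,0,0],
    [0,0,0],
    [0,0,0],
  ],
)

```text
clock: 21.25
position: [0.6455, 0.2948, 0.0082]
tool_rot: [3.14, -0.001, 1.647]
force: [-1.0, -0.2, 7.6]
grip_width: 0.0288
finger_force: 60.7
```

Call:
apply_moves(
  claw=[0.02,0.02,0.02,0.02,0.02,0.02,0.02,0.02,0.02,0.02,0.02,0.02,0.02,0.02,0.02,0.02],
  xyz=[
    [0,0,-0.01],
    [0,0,-0.022],
    [0,0,-0.022],
    [0,0,-0.022],
    [0,0,-0.022],
    [0,0,-0.022],
    [0,0,-0.022],
    [0,0,-0.022],
    [0,0,-0.022],
    [0,0,-0.022],
    [0,0,-0.022],
    [0,0,-0.022],
    [0,0,-0.022],
    [0,0,-0.022],
    [0,0,-0.022],
    [0,0,-0.022],
  ],
  twist=[
    [0,0,0],
    [0,0,0],
    [0,0,0.1448],
    [0,0,0.1448],
    [0,0,0.1448],
    [0,0,0.1448],
    [0,0,0.1448],
    [0,0,0.1448],
    [0,0,0.1448],
    [0,0,0.1448],
    [0,0,0.1448],
    [0,0,0.1448],
    [0,0,0.1448],
    [0,0,0.1448],
    [0,0,0.1448],
    [0,0,0.1448],
  ],
)

```text
clock: 22.85
position: [0.6444, 0.2945, 0.3485]
tool_rot: [-3.141, 0.0, -0.386]
force: [0.6, -0.8, -2.2]
grip_width: 0.029
finger_force: 59.5
```

Call:
apply_moves(
  claw=[0.02,0.02,0.02,0.02,0.02,0.02,0.02,0.02,0.02,0.02,0.02,0.02,0.02,0.02,0.02,0.02,0.02,0.02,0.02],
  xyz=[
    [0.0009,0.0409,0],
    [0.0009,0.0409,0],
    [0.0009,0.0409,0],
    [0.0009,0.0409,0],
    [0.0009,0.0409,0],
    [0.0009,0.0409,0],
    [0.0009,0.0409,0],
    [0.0009,0.0409,0],
    [0.0009,0.0409,0],
    [0.0009,0.0409,0],
    [0.0009,0.0409,0],
    [0.0009,0.0409,0],
    [0.0009,0.0409,0],
    [0.0009,0.0409,0],
    [0.0009,0.0409,0],
    [0.0009,0.0409,0],
    [0,0,0.04],
    [0,0,0.04],
    [0,0,0],
  ],
  twist=[
    [0,0,0],
    [0,0,0],
    [0,0,0],
    [0,0,0],
    [0,0,0],
    [0,0,0],
    [0,0,0],
    [0,0,0],
    [0,0,0],
    [0,0,0],
    [0,0,0],
    [0,0,0],
    [0,0,0],
    [0,0,0],
    [0,0,0],
    [0,0,0],
    [0,0,0],
    [0,0,0],
    [0,0,0],
  ],
)

```text
clock: 24.75
position: [0.4139, -0.3173, 0.2641]
tool_rot: [-3.14, 0.005, -0.381]
force: [0.4, 0.3, -0.6]
grip_width: 0.0289
finger_force: 60.4
```

```bash
python3 -c "
from h import *
go(.4166,-.3184,.0712,-.39)
s=bot.observe();print(s['qpos'],s['force'],s['grip_width'])
f=snap('wrist','w5.png');g=snap('scene','s5.png')
cv2.imwrite('pics/c5.png',np.hstack([f['img'][60:420,120:520],cv2.copyMakeBorder(g['img'][200:480,200:600],0,80,0,0,0)])[:,:,::-1])"
```

```text
pose [ 0.4139 -0.3173  0.2641] [-3.1398  0.005  -0.3813] clock 24.75 shift [0.003  0.     0.1929] twist 0.0087
[-0.21563821  0.55604538  1.11576811  1.8617416  -0.56320324  1.09108393
 -0.83315459] [ 0.38597796  0.33816014 -0.62102142] 0.028856349967861634
```

View pics/c5.png

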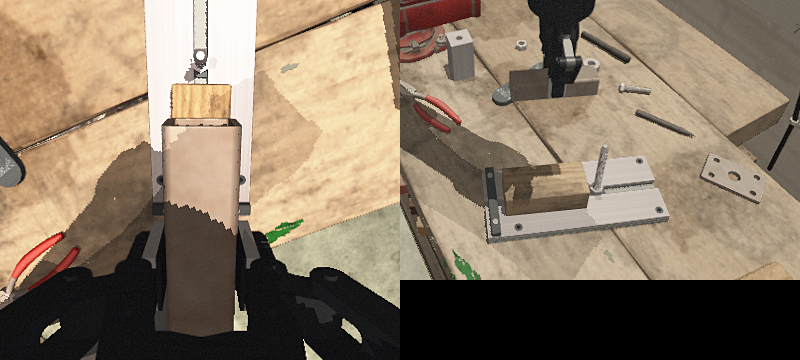

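The offcut is held in line over the wood, with its front edge at full-frame row ~182, columns 283 to 361.

```bash
python3 -c "
from h import *
f=snap('wrist');p=bot.observe()['position']
c=ray(f,[[283,184],[361,184]],p[2]+.0218)
u=np.array([np.cos(-.38),np.sin(-.38)]);v=np.array([-u[1],u[0]]);o=np.array([.497,-.3505])
for q in (c[0],c[1],p): print(((q[:2]-o)@u).round(4),((q[:2]-o)@v).round(4))
e=c[0]-c[1];print(np.linalg.norm(e),np.arctan2(e[1],e[0])-np.pi/2,bot.observe()['tool_rot'])
"
```

```text
-0.0301 0.0114
-0.0301 -0.0163
-0.087 -0.0009
0.027716080618685014 -0.3803123290894235 [ 3.14137430e+00 -1.56854921e-03 -3.80170651e-01]
```

Call:
apply_moves(
  claw=[0.02,0.02,0.02,0.02,0.02,0.02,0.02,0.02,0.02,0.02],
  xyz=[
    [-0.0015,-0.0015,0.03],
    [0,0,0.03],
    [0,0,0.03],
    [0,0,0.03],
    [0,0,0.03],
    [0,0,0.02],
    [0,0,0.012],
    [0,0,0.007],
    [0,0,0],
    [0,0,0],
  ],
  twist=[
    [0,0,0],
    [0,0,0],
    [0,0,0],
    [0,0,0],
    [0,0,0],
    [0,0,0],
    [0,0,0],
    [0,0,0],
    [0,0,0],
    [0,0,0],
  ],
)

```text
clock: 25.9
position: [0.4152, -0.317, 0.0788]
tool_rot: [3.141, -0.001, -0.38]
force: [0.1, 0.6, -2.8]
grip_width: 0.0288
finger_force: 60.6
```

Call:
apply_moves(
  claw=[0.02,0.02,0.02,0.02,0.02,0.02],
  xyz=[
    [0,0,0.004],
    [0,0,0.0025],
    [0,0,0],
    [0,0,0.001],
    [0,0,0],
    [0,0,0],
  ],
  twist=[
    [0,0,0],
    [0,0,0],
    [0,0,0],
    [0,0,0],
    [0,0,0],
    [0,0,0],
  ],
)

```text
clock: 26.5
position: [0.4147, -0.3167, 0.0711]
tool_rot: [-3.141, -0.001, -0.38]
force: [-3.1, 5.5, 17.5]
grip_width: 0.0289
finger_force: 63.1
```

Call:
apply_moves(
  claw=[0.04,0.06,0.07,0.07,0.07,0.07,0.07,0.085,0.085,0.085],
  xyz=[
    [0,0,0],
    [0,0,0],
    [0,0,0],
    [0,0,0],
    [0,0,-0.015],
    [0,0,-0.03],
    [0,0,-0.04],
    [0,0,-0.04],
    [0,0,-0.04],
    [0,0,0],
  ],
  twist=[
    [0,0,0],
    [0,0,0],
    [0,0,0],
    [0,0,0],
    [0,0,0],
    [0,0,0],
    [0,0,0],
    [0,0,0],
    [0,0,0],
    [0,0,0],
  ],
)

```text
clock: 27.5
position: [0.4154, -0.3181, 0.2402]
tool_rot: [3.141, -0.006, -0.381]
force: [0.2, -0.1, -0.9]
grip_width: 0.0845
finger_force: 0.0
```

```bash
python3 m4.py offcut .416 -.318 -1.951 .063 wrist scene side
python3 m4.py wood_block .416 -.318 -1.951 .018 wrist scene
python3 -c "
from h import *
go(.6773,.009,.3,1.571-.25)"
```

```text
offcut [ 0.4155 -0.3186 -1.9654] 9.8 plate -0.0875 -0.0006 -1.585
offcut [ 0.4181 -0.3183 -1.9407] 9.1 plate -0.0852 0.0006 -1.561
offcut [ 0.4126 -0.3122 -1.9707] 11.4 plate -0.0925 0.0042 -1.591
offcut [ 0.4163 -0.3167 -1.9305] 9.5 plate -0.0875 0.0015 -1.55
wood_block [ 0.4094 -0.3155 -1.9525] 10.9 plate -0.0943 0.0001 -1.573
wood_block [ 0.4161 -0.3172 -1.9632] 7.1 plate -0.0875 0.0009 -1.583
wood_block [ 0.4185 -0.3188 -1.9605] 9.1 plate -0.0846 0.0003 -1.581
pose [ 0.4143 -0.3163  0.2348] [-3.1414e+00  1.3000e-03 -3.8020e-01] clock 27.75 shift [ 0.1235 -0.3997 -0.0652] twist -1.7012
```

Call:
apply_moves(
  claw=[0.085,0.085,0.085,0.085,0.085,0.085,0.085,0.085,0.085,0.085,0.085,0.085,0.085,0.085,0.085,0.085],
  xyz=[
    [0,0,-0.03],
    [0,0,-0.035],
    [0.0103,-0.0333,0],
    [0.0103,-0.0333,0],
    [0.0103,-0.0333,0],
    [0.0103,-0.0333,0],
    [0.0103,-0.0333,0],
    [0.0103,-0.0333,0],
    [0.0103,-0.0333,0],
    [0.0103,-0.0333,0],
    [0.0103,-0.0333,0],
    [0.0103,-0.0333,0],
    [0.0103,-0.0333,0],
    [0.0103,-0.0333,0],
    [0,0,0],
    [0,0,0],
  ],
  twist=[
    [0,0,0],
    [0,0,0],
    [0,0,0],
    [0,0,0],
    [0,0,0],
    [0,0,0],
    [0,0,0],
    [0,0,0],
    [0,0,0],
    [0,0,0],
    [0,0,0],
    [0,0,0],
    [0,0,0],
    [0,0,0],
    [0,0,-0.13],
    [0,0,0],
  ],
)

```text
clock: 29.35
position: [0.6776, 0.0088, 0.299]
tool_rot: [3.141, 0.002, -0.247]
force: [-0.9, -0.8, 1.5]
grip_width: 0.0851
finger_force: 0.0
```

```bash
python3 m3.py riser_75 .677 .008 -.25 .2; python3 m3.py riser_75 .677 .008 -.25 .2 scene side;python3 -c "
from h import *
go(.6773,.008,.03,-.25);print(bot.observe()['qpos'])
f=snap('wrist');s=snap('scene')
a=cv2.resize(f['img'],(400,300));cv2.imwrite('pics/c6.png',np.hstack([a,s['img'][130:430,200:600]])[:,:,::-1])"
```

```text
riser_75 [ 0.6784  0.0053 -0.2107] 14.5
riser_75 [ 0.6772  0.0078 -0.2306] 12.6
pose [0.6772 0.0076 0.3001] [ 3.1414e+00  6.0000e-04 -2.5480e-01] clock 29.5 shift [-0.     -0.0004  0.2701] twist -0.0048
[-0.64550489  0.78455333  1.06189995  1.39458943 -0.68348311  1.35482821
 -1.39464959]
```

View pics/c6.png

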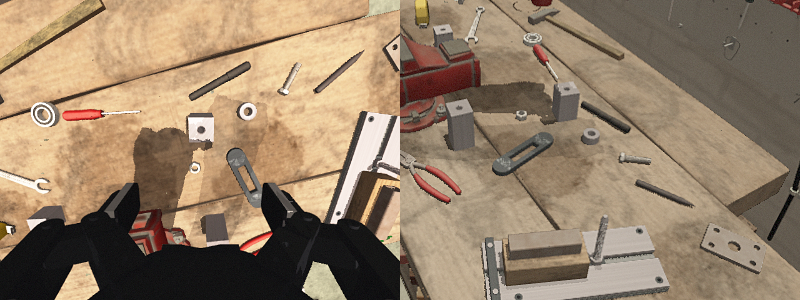

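The wood and offcut stack looks right, and the riser is straight ahead at (201,130) in the reduced picture. Grasping it.

Call:
apply_moves(
  claw=[0.085,0.085,0.085,0.085,0.085,0.085,0.085,0.085,0.085,0.085,0.085,0.035,0.035,0.035,0.035,0.035,0.035,0.035],
  xyz=[
    [0.001,0.001,0.03],
    [0,0,0.03],
    [0,0,0.03],
    [0,0,0.03],
    [0,0,0.03],
    [0,0,0.03],
    [0,0,0.03],
    [0,0,0.03],
    [0,0,0.02],
    [0,0,0.01],
    [0,0,0],
    [0,0,0],
    [0,0,0],
    [0,0,0],
    [0,0,0],
    [0,0,0],
    [0,0,0],
    [0,0,0],
  ],
  twist=[
    [0,0,-0.033],
    [0,0,0],
    [0,0,0],
    [0,0,0],
    [0,0,0],
    [0,0,0],
    [0,0,0],
    [0,0,0],
    [0,0,0],
    [0,0,0],
    [0,0,0],
    [0,0,0],
    [0,0,0],
    [0,0,0],
    [0,0,0],
    [0,0,0],
    [0,0,0],
    [0,0,0],
  ],
  force=90,
)

```text
clock: 31.4
position: [0.679, 0.0073, 0.0316]
tool_rot: [-3.141, -0.002, -0.217]
force: [-0.5, 0.0, 8.8]
grip_width: 0.044
finger_force: 91.3
```

Call:
apply_moves(
  claw=[0.035,0.035,0.035,0.035,0.035,0.035,0.035,0.035,0.035,0.035],
  xyz=[
    [0,0,-0.01],
    [0,0,-0.03],
    [0,0,-0.03],
    [0,0,-0.03],
    [0,0,-0.03],
    [0,0,-0.03],
    [0,0,-0.03],
    [0,0,-0.03],
    [0,0,0],
    [0,0,0],
  ],
  twist=[
    [0,0,0],
    [0,0,0],
    [0,0,0],
    [0,0,0],
    [0,0,0],
    [0,0,0],
    [0,0,0.08],
    [0,0,0.08],
    [0,0,0],
    [0,0,0],
  ],
)

```text
clock: 32.4
position: [0.6783, 0.0075, 0.2507]
tool_rot: [-3.141, -0.0, -0.376]
force: [-0.9, -0.2, -4.2]
grip_width: 0.0441
finger_force: 92.5
```

```bash
python3 -c "
from h import *
go(.562,-.3765,.25,-.38);print(bot.observe()['qpos'],bot.observe()['force'])"
```

```text
pose [0.6783 0.0075 0.2507] [-3.1411e+00 -3.0000e-04 -3.7610e-01] clock 32.4 shift [0.0329 0.3999 0.0007] twist 0.0039
[-0.64909469  0.83822654  1.05790412  1.45605205 -0.74291742  1.28061782
 -1.46848235] [-0.85118079 -0.17556918 -4.19913833]
```

Call:
apply_moves(
  claw=[0.035,0.035,0.035,0.035,0.035,0.035,0.035,0.035,0.035,0.035,0.035,0.035,0.035,0.035,0.035,0.035],
  xyz=[
    [0.0027,0.0333,0],
    [0.0027,0.0333,0],
    [0.0027,0.0333,0],
    [0.0027,0.0333,0],
    [0.0027,0.0333,0],
    [0.0027,0.0333,0],
    [0.0027,0.0333,0],
    [0.0027,0.0333,0],
    [0.0027,0.0333,0],
    [0.0027,0.0333,0],
    [0.0027,0.0333,0],
    [0.0027,0.0333,0],
    [0,0,0.03],
    [0,0,0.03],
    [0,0,0],
    [0,0,0],
  ],
  twist=[
    [0,0,0.004],
    [0,0,0],
    [0,0,0],
    [0,0,0],
    [0,0,0],
    [0,0,0],
    [0,0,0],
    [0,0,0],
    [0,0,0],
    [0,0,0],
    [0,0,0],
    [0,0,0],
    [0,0,0],
    [0,0,0],
    [0,0,0],
    [0,0,0],
  ],
)

```text
clock: 34.0
position: [0.5598, -0.3755, 0.1903]
tool_rot: [3.141, 0.001, -0.381]
force: [0.2, 0.3, -2.8]
grip_width: 0.044
finger_force: 92.3
```

```bash
python3 m4.py riser_75 .562 -.3765 -.38 .16 wrist scene side; python3 -c "
from h import *
go(.562,-.3765,.0496,-.38);print(bot.observe()['qpos'],bot.observe()['force'])"
```

```text
riser_75 [ 0.5616 -0.3772 -0.4996] 4.4 plate 0.0699 -0.0008 -0.12
riser_75 [ 0.5739 -0.3837 -0.453 ] 6.1 plate 0.0838 -0.0023 -0.073
riser_75 [ 0.55   -0.3885 -0.26  ] 7.1 plate 0.0633 -0.0156 0.12
riser_75 [ 0.5522 -0.3885 -0.3337] 4.0 plate 0.0654 -0.0148 0.046
pose [ 0.5604 -0.3759  0.1917] [ 3.1412e+00 -1.5000e-03 -3.8050e-01] clock 34.15 shift [ 0.0017 -0.      0.1421] twist -0.0005
[-0.01828912  0.85459828  0.95289821  1.52679957 -0.73945472  1.14948571
 -0.86798501] [ 0.33366077 -0.38977012 -3.06305604]
```

Call:
apply_moves(
  claw=[0.035,0.035,0.035,0.035,0.035,0.035,0.035,0.035,0.035],
  xyz=[
    [0.0015,0,0.03],
    [0,0,0.03],
    [0,0,0.03],
    [0,0,0.025],
    [0,0,0.012],
    [0,0,0.007],
    [0,0,0.004],
    [0,0,0],
    [0,0,0],
  ],
  twist=[
    [0,0,0],
    [0,0,0],
    [0,0,0],
    [0,0,0],
    [0,0,0],
    [0,0,0],
    [0,0,0],
    [0,0,0],
    [0,0,0],
  ],
)

```text
clock: 35.05
position: [0.5618, -0.3765, 0.0533]
tool_rot: [3.141, -0.001, -0.381]
force: [0.2, -0.8, -2.6]
grip_width: 0.044
finger_force: 92.8
```

Call:
apply_moves(
  claw=[0.035,0.035,0.035,0.035,0.035,0.035],
  xyz=[
    [0,0,0.002],
    [0,0,0.001],
    [0,0,0],
    [0,0,0.001],
    [0,0,0],
    [0,0,0],
  ],
  twist=[
    [0,0,0],
    [0,0,0],
    [0,0,0],
    [0,0,0],
    [0,0,0],
    [0,0,0],
  ],
)

```text
clock: 35.65
position: [0.5616, -0.3764, 0.0496]
tool_rot: [-3.141, -0.001, -0.381]
force: [-3.3, 5.0, 16.2]
grip_width: 0.0445
finger_force: 94.8
```

Call:
apply_moves(
  claw=[0.06,0.085,0.085,0.085,0.085,0.085,0.085,0.085,0.085,0.085,0.085,0.085],
  xyz=[
    [0,0,0],
    [0,0,0],
    [0,0,0],
    [0,0,0],
    [0,0,-0.015],
    [0,0,-0.03],
    [0,0,-0.04],
    [0,0,-0.04],
    [0,0,-0.04],
    [0,0,-0.04],
    [0,0,-0.04],
    [0,0,0],
  ],
  twist=[
    [0,0,0],
    [0,0,0],
    [0,0,0],
    [0,0,0],
    [0,0,0],
    [0,0,0],
    [0,0,0],
    [0,0,0],
    [0,0,0],
    [0,0,0],
    [0,0,0],
    [0,0,0],
  ],
)

```text
clock: 36.85
position: [0.5617, -0.3779, 0.2997]
tool_rot: [3.14, -0.007, -0.382]
force: [-0.2, -0.8, -0.0]
grip_width: 0.0849
finger_force: 0.0
```

```bash
python3 m4.py riser_75 .562 -.3765 -.38 .018 wrist scene side;  python3 -c "
from h import *
go(.5272,-.061,.15,-.38)"; python3 m3.py strap .527 -.061 .245 .15 scene side
```

```text
riser_75 [ 0.5622 -0.3778 -0.3816] 12.5 plate 0.0707 -0.0012 -0.002
riser_75 [ 0.5617 -0.3753 -0.3074] 11.3 plate 0.0693 0.001 0.073
riser_75 [ 0.5595 -0.3741 -0.4969] 11.6 plate 0.0668 0.0013 -0.117
riser_75 [ 0.5609 -0.3766 -0.3865] 11.3 plate 0.069 -0.0006 -0.007
pose [ 0.5612 -0.376   0.2935] [-3.1413e+00 -1.0000e-04 -3.8120e-01] clock 37.0 shift [-0.1487 -0.2798  0.1435] twist -0.0012
strap [ 0.5283 -0.0627  0.2415] 11.8
```

Call:
apply_moves(
  claw=[0.085,0.085,0.085,0.085,0.085,0.085,0.085,0.085,0.085,0.085,0.085,0.085,0.085,0.085,0.085,0.085,0.085,0.085,0.085,0.085],
  xyz=[
    [0,0,0],
    [0,0,0],
    [0,0,0],
    [0,0,0],
    [0,0,0],
    [0.0043,-0.0312,0],
    [0.0043,-0.0312,0],
    [0.0043,-0.0312,0],
    [0.0043,-0.0312,0],
    [0.0043,-0.0312,0],
    [0.0043,-0.0312,0],
    [0.0043,-0.0312,0],
    [0.0043,-0.0312,0],
    [0.0043,-0.0312,0],
    [0.0043,-0.0312,0],
    [0,0,0.03],
    [0,0,0.03],
    [0,0,0.03],
    [0,0,0.03],
    [0,0,0],
  ],
  twist=[
    [0,0,-0.1245],
    [0,0,-0.1245],
    [0,0,-0.1245],
    [0,0,-0.1245],
    [0,0,-0.1245],
    [0,0,0],
    [0,0,0],
    [0,0,0],
    [0,0,0],
    [0,0,0],
    [0,0,0],
    [0,0,0],
    [0,0,0],
    [0,0,0],
    [0,0,0],
    [0,0,0],
    [0,0,0],
    [0,0,0],
    [0,0,0],
    [0,0,0],
  ],
)

```text
clock: 39.1
position: [0.5265, -0.0627, 0.1702]
tool_rot: [-3.141, 0.006, 0.241]
force: [-0.1, 0.6, 0.1]
grip_width: 0.0852
finger_force: 0.0
```

```bash
python3 m3.py strap .527 -.061 .245 .15 wrist;python3 m3.py strap .527 -.061 .245 .15 scene side wrist; python3 -c "
from fit import *
go(.5278,-.062,.001,.2415);f=snap('wrist');im=f['img'].copy();draw(im,f,'strap',(.5278,-.062,.2415));cv2.imwrite('pics/c7.png',im[:,:,::-1])"
```

```text
strap [ 0.5295 -0.0653  0.2365] 8.6
strap [ 0.5288 -0.0634  0.2426] 8.9
pose [ 0.5291 -0.0633  0.1746] [ 3.1411e+00 -1.2000e-03  2.4130e-01] clock 39.3 shift [-0.0009 -0.0015  0.1736] twist -0.0002
```

View pics/c7.png

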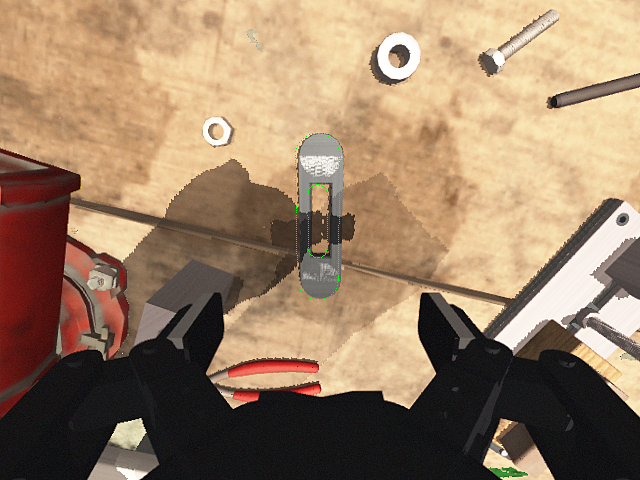

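Call:
apply_moves(
  claw=[0.085,0.085,0.085,0.085,0.085,0.085,0.085,0.085,0.085,0.085,0.06,0.06],
  xyz=[
    [0,0.0015,0.03],
    [0,0,0.03],
    [0,0,0.03],
    [0,0,0.03],
    [0,0,0.025],
    [0,0,0.012],
    [0,0,0.007],
    [0,0,0.004],
    [0,0,0],
    [0,0,0],
    [0,0,0],
    [0,0,0],
  ],
  twist=[
    [0,0,0],
    [0,0,0],
    [0,0,0],
    [0,0,0],
    [0,0,0],
    [0,0,0],
    [0,0,0],
    [0,0,0],
    [0,0,0],
    [0,0,0],
    [0,0,0],
    [0,0,0],
  ],
  force=80,
)

```text
clock: 40.55
position: [0.5291, -0.0643, 0.0057]
tool_rot: [3.142, -0.001, 0.242]
force: [-0.2, 0.5, 0.8]
grip_width: 0.0606
finger_force: 0.0
```

Call:
apply_moves(
  claw=[0.06,0.06,0.03,0.03,0.03,0.03,0.03,0.03,0.03],
  xyz=[
    [0,0,0.0025],
    [0,0,0.0015],
    [0,0,0],
    [0,0,0],
    [0,0,0],
    [0,0,0],
    [0,0,0],
    [0,0,0],
    [0,0,0],
  ],
  twist=[
    [0,0,0],
    [0,0,0],
    [0,0,0],
    [0,0,0],
    [0,0,0],
    [0,0,0],
    [0,0,0],
    [0,0,0],
    [0,0,0],
  ],
)

```text
clock: 41.45
position: [0.5288, -0.0644, 0.0016]
tool_rot: [-3.141, -0.0, 0.241]
force: [-3.0, 0.8, 10.7]
grip_width: 0.0377
finger_force: 80.0
```

Call:
apply_moves(
  claw=[0.03,0.03,0.03,0.03,0.03,0.03,0.03,0.03,0.03,0.03,0.03,0.03],
  xyz=[
    [0,0,-0.01],
    [0,0,-0.02],
    [0,0,-0.025],
    [0,0,-0.025],
    [0,0,-0.025],
    [0,0,-0.025],
    [0,0,-0.025],
    [0,0,-0.025],
    [0,0,-0.025],
    [0,0,-0.025],
    [0,0,-0.02],
    [0,0,0],
  ],
  twist=[
    [0,0,0],
    [0,0,0],
    [0,0,0],
    [0,0,0],
    [0,0,0.089],
    [0,0,0.089],
    [0,0,0.089],
    [0,0,0.089],
    [0,0,0.089],
    [0,0,0.089],
    [0,0,0.089],
    [0,0,0],
  ],
)

```text
clock: 42.65
position: [0.5293, -0.0647, 0.2533]
tool_rot: [-3.141, -0.002, -0.384]
force: [0.1, 0.2, -4.8]
grip_width: 0.0372
finger_force: 82.2
```

```bash
python3 -c "
from fit import *
go(.497,-.3505,.24,-.38);s=bot.observe();print(s['qpos'],s['force'],s['grip_width'])
f=snap('wrist');cv2.imwrite('pics/c8.png',f['img'][60:,:,::-1])"
```

```text
pose [ 0.5293 -0.0647  0.2533] [-3.1409e+00 -2.2000e-03 -3.8400e-01] clock 42.65 shift [0.0771 0.2772 0.0133] twist -0.004
[-0.74424134  0.61723182  1.15041051  1.85275793 -0.63610676  1.09780377
 -1.30654171] [ 0.13080896  0.22719361 -4.78937476] 0.037233476672842124
```

View pics/c8.png

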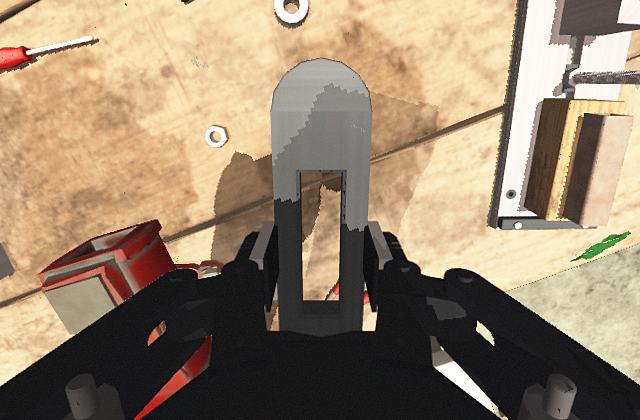

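The strap is held level by its middle, with its tip at full-frame (321,118) and the slot's far edge at row 231, columns 297 to 346. I'll work out its hold offset.

```bash
python3 -c "
from h import *
f=snap('wrist');s=bot.observe();p=s['position'];w=s['tool_rot'][2]
c=ray(f,[[321,118],[297,231],[346,231],[302,361],[340,361],[271,170],[371.5,170],[272,250],[368,250]],p[2]+.0104)
u=np.array([np.cos(w),np.sin(w)]);v=np.array([u[1],-u[0]])
for q in c: print(((q-p)[:2]@u).round(4),((q-p)[:2]@v).round(4))
print(p,w,s['tool_rot'])
"
```

```text
0.0809 0.0012
0.0371 -0.0086
0.0371 0.0115
-0.0251 -0.0076
-0.0251 0.01
0.0617 -0.0182
0.0617 0.0209
0.029 -0.0192
0.0289 0.0208
[ 0.52855977 -0.06411997  0.25095782] -0.37919460078853295 [-3.14147834e+00  4.32900299e-04 -3.79194601e-01]
```

Call:
apply_moves(
  claw=[0.03,0.03,0.03,0.03,0.03,0.03,0.03,0.03,0.03,0.03,0.03,0.03,0.03,0.03],
  xyz=[
    [0.0076,0.0278,0],
    [0.0076,0.0278,0],
    [0.0076,0.0278,0],
    [0.0076,0.0278,0],
    [0.0076,0.0278,0],
    [0.0076,0.0278,0],
    [0.0076,0.0278,0],
    [0.0076,0.0278,0],
    [0.0076,0.0278,0],
    [0.0076,0.0278,0],
    [0,0,0.03],
    [0,0,0.03],
    [0,0,0],
    [0,0,0],
  ],
  twist=[
    [0,0,0],
    [0,0,0],
    [0,0,0],
    [0,0,0],
    [0,0,0],
    [0,0,0],
    [0,0,0],
    [0,0,0],
    [0,0,0],
    [0,0,0],
    [0,0,0],
    [0,0,0],
    [0,0,0],
    [0,0,0],
  ],
)

```text
clock: 44.15
position: [0.4955, -0.3508, 0.1913]
tool_rot: [3.142, 0.001, -0.381]
force: [-0.9, -0.5, -3.9]
grip_width: 0.0376
finger_force: 82.2
```

```bash
python3 -c "
from fit import *
go(.4961,-.3501,.0946,-.38)
f=snap('wrist');g=snap('scene')
cv2.imwrite('pics/c9.png',np.hstack([f['img'][100:460,150:490],cv2.resize(g['img'][280:440,290:490],(450,360))])[:,:,::-1])
M={'st':[stad(.16,.04,.012),stad(.07,.018,.012)]}
"
```

```text
pose [ 0.4955 -0.3508  0.1913] [ 3.1415e+00  1.3000e-03 -3.8100e-01] clock 44.15 shift [ 0.0003 -0.0009  0.0967] twist -0.001
```

View pics/c9.png

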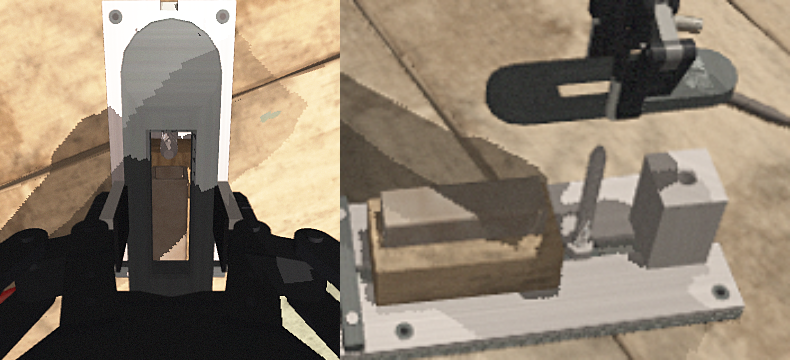

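The stud (tip near crop (168,157)) shows centred across the slot (columns 148 to 192). I'll check the tip numerically.

```bash
python3 -c "
from h import *
f=snap('wrist');s=bot.observe();p=s['position'];w=s['tool_rot'][2]
u=np.array([np.cos(w),np.sin(w)]);v=np.array([u[1],-u[0]])
for q in list(ray(f,[[318,257]],.133))+list(ray(f,[[298,231],[342,231]],p[2]+.0104)): print(((q-p)[:2]@u).round(4),((q-p)[:2]@v).round(4),q)
print(p)
im=f['img'][215:275,280:360];cv2.imwrite('pics/c10.png',cv2.resize(im,None,fx=8,fy=8,interpolation=0)[:,:,::-1])
"
```

```text
0.0012 -0.0005 [ 0.49758276 -0.35099424  0.133     ]
0.0369 -0.0081 [ 0.53356225 -0.35723544  0.20296176]
0.0369 0.0098 [ 0.52691519 -0.37384461  0.20296176]
[ 0.49630128 -0.35102908  0.19256176]
```

View pics/c10.png

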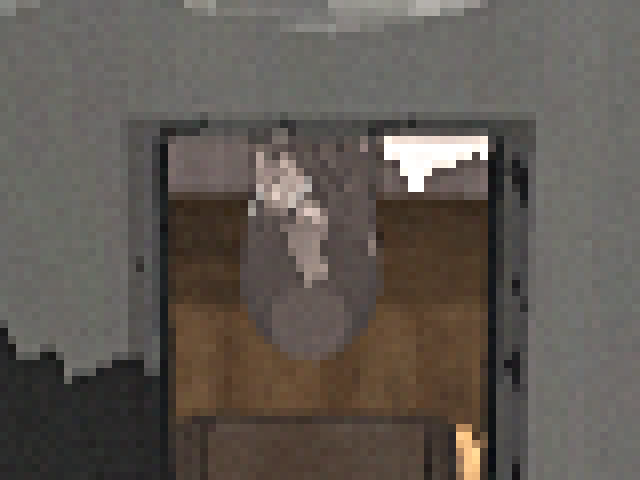

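The flat tip of the stud is at (318.4, 255.6) and the slot's centre line at column 321, so I shift -1.6 mm in tool y and then lower.

Call:
apply_moves(
  claw=[0.03,0.03,0.03,0.03,0.03,0.03,0.03,0.03,0.03,0.03],
  xyz=[
    [0.0005,-0.0016,0],
    [0,0,0.02],
    [0,0,0.02],
    [0,0,0.012],
    [0,0,0.006],
    [0,0,0.006],
    [0,0,0.006],
    [0,0,0.006],
    [0,0,0],
    [0,0,0],
  ],
  twist=[
    [0,0,0],
    [0,0,0],
    [0,0,0],
    [0,0,0],
    [0,0,0],
    [0,0,0],
    [0,0,0],
    [0,0,0],
    [0,0,0],
    [0,0,0],
  ],
)

```text
clock: 45.3
position: [0.497, -0.3496, 0.1155]
tool_rot: [3.142, -0.0, -0.382]
force: [0.1, -0.1, -4.0]
grip_width: 0.0377
finger_force: 82.1
```

Call:
apply_moves(
  claw=[0.03,0.03,0.03,0.03,0.03,0.03,0.03,0.03,0.03],
  xyz=[
    [0,0,0.006],
    [0,0,0.006],
    [0,0,0.004],
    [0,0,0.002],
    [0,0,0],
    [0,0,0.001],
    [0,0,0.001],
    [0,0,0],
    [0,0,0],
  ],
  twist=[
    [0,0,0],
    [0,0,0],
    [0,0,0],
    [0,0,0],
    [0,0,0],
    [0,0,0],
    [0,0,0],
    [0,0,0],
    [0,0,0],
  ],
)

```text
clock: 46.2
position: [0.497, -0.3494, 0.0954]
tool_rot: [3.142, -0.0, -0.382]
force: [-0.3, 0.7, -4.2]
grip_width: 0.0374
finger_force: 82.3
```

Call:
apply_moves(
  claw=[0.03,0.03,0.03],
  xyz=[
    [0,0,0.0008],
    [0,0,0],
    [0,0,0],
  ],
  twist=[
    [0,0,0],
    [0,0,0],
    [0,0,0],
  ],
)

```text
clock: 46.5
position: [0.4971, -0.3495, 0.0947]
tool_rot: [-3.142, -0.0, -0.382]
force: [-1.3, 1.3, 3.3]
grip_width: 0.0374
finger_force: 82.9
```

Call:
apply_moves(
  claw=[0.05,0.07,0.085,0.085,0.085,0.085,0.085,0.085,0.085,0.085,0.085,0.085],
  xyz=[
    [0,0,0],
    [0,0,0],
    [0,0,0],
    [0,0,0],
    [0,0,-0.015],
    [0,0,-0.03],
    [0,0,-0.03],
    [0,0,-0.03],
    [0,0,-0.03],
    [0,0,-0.03],
    [0,0,-0.03],
    [0,0,0],
  ],
  twist=[
    [0,0,0],
    [0,0,0],
    [0,0,0],
    [0,0,0],
    [0,0,0],
    [0,0,0],
    [0,0,0],
    [0,0,0],
    [0,0,0],
    [0,0,0],
    [0,0,0],
    [0,0,0],
  ],
)

```text
clock: 47.7
position: [0.4973, -0.3507, 0.294]
tool_rot: [3.141, -0.005, -0.382]
force: [0.6, -0.3, 0.2]
grip_width: 0.0848
finger_force: 0.0
```

```bash
python3 m4.py strap .497 -.3505 -.38 .093 wrist scene side;  python3 m3.py collar .6792 -.091 0 .01 scene; python3 -c "
from h import *
go(.679,-.091,.25,-.38)"
```

```text
strap [ 0.4986 -0.3511 -0.3845] 9.6 plate 0.0017 0.0 -0.005
strap [ 0.4966 -0.3487 -0.3792] 12.5 plate -0.001 0.0015 0.001
strap [ 0.4995 -0.3458 -0.4978] 7.8 plate 0.0005 0.0053 -0.118
strap [ 0.4972 -0.3502 -0.3838] 9.3 plate 0.0001 0.0003 -0.004
collar [ 0.6788 -0.0916  0.0068] 13.5
pose [ 0.4967 -0.3492  0.2892] [-3.1413e+00  7.0000e-04 -3.8170e-01] clock 47.9 shift [ 0.073  -0.3075  0.0392] twist -0.0017
```

Call:
apply_moves(
  claw=[0.085,0.085,0.085,0.085,0.085,0.085,0.085,0.085,0.085,0.085,0.085,0.085,0.085,0.085,0.085,0.085],
  xyz=[
    [0.0073,-0.0308,0],
    [0.0073,-0.0308,0],
    [0.0073,-0.0308,0],
    [0.0073,-0.0308,0],
    [0.0073,-0.0308,0],
    [0.0073,-0.0308,0],
    [0.0073,-0.0308,0],
    [0.0073,-0.0308,0],
    [0.0073,-0.0308,0],
    [0.0073,-0.0308,0],
    [0,0,0.03],
    [0,0,0.03],
    [0,0,0.03],
    [0,0,0.02],
    [0,0,0],
    [0,0,0],
  ],
  twist=[
    [0,0,0],
    [0,0,0],
    [0,0,0],
    [0,0,0],
    [0,0,0],
    [0,0,0],
    [0,0,0],
    [0,0,0],
    [0,0,0],
    [0,0,0],
    [0,0,0],
    [0,0,0],
    [0,0,0],
    [0,0,0],
    [0,0,0],
    [0,0,0],
  ],
)

```text
clock: 49.5
position: [0.6793, -0.0911, 0.1797]
tool_rot: [3.141, 0.0, -0.382]
force: [0.5, -0.5, 0.2]
grip_width: 0.085
finger_force: 0.0
```

```bash
python3 m3.py collar .6792 -.091 0 .01 wrist; python3 m3.py collar .6792 -.091 0 .01 scene;  python3 -c "
from h import *
go(.679,-.091,.004,-.38)"
```

```text
collar [ 0.6803 -0.0934 -0.0098] 13.7
collar [ 0.6786 -0.0919 -0.0046] 12.9
pose [ 0.6798 -0.0911  0.1807] [-3.1415e+00 -1.2000e-03 -3.8170e-01] clock 49.6 shift [-0.0008  0.0002  0.1767] twist -0.0017
```

Call:
apply_moves(
  claw=[0.085,0.085,0.085,0.085,0.085,0.085,0.085,0.085,0.06,0.06],
  xyz=[
    [0.0005,0.001,0.03],
    [0,0,0.03],
    [0,0,0.03],
    [0,0,0.03],
    [0,0,0.03],
    [0,0,0.015],
    [0,0,0.007],
    [0,0,0.002],
    [0,0,0],
    [0,0,0],
  ],
  twist=[
    [0,0,0],
    [0,0,0],
    [0,0,0],
    [0,0,0],
    [0,0,0],
    [0,0,0],
    [0,0,0],
    [0,0,0],
    [0,0,0],
    [0,0,0],
  ],
  force=50,
)

```text
clock: 50.6
position: [0.6801, -0.092, 0.0068]
tool_rot: [-3.141, -0.001, -0.381]
force: [-0.4, -0.5, 0.2]
grip_width: 0.0604
finger_force: 0.0
```

Call:
apply_moves(
  claw=[0.06,0.025,0.025,0.025,0.025,0.025,0.025],
  xyz=[
    [0,0,0.0015],
    [0,0,0],
    [0,0,0],
    [0,0,0],
    [0,0,0],
    [0,0,0],
    [0,0,0],
  ],
  twist=[
    [0,0,0],
    [0,0,0],
    [0,0,0],
    [0,0,0],
    [0,0,0],
    [0,0,0],
    [0,0,0],
  ],
)

```text
clock: 51.3
position: [0.6797, -0.0919, 0.0047]
tool_rot: [-3.141, -0.0, -0.381]
force: [-2.0, 0.9, 7.2]
grip_width: 0.0341
finger_force: 49.3
```

Call:
apply_moves(
  claw=[0.025,0.025,0.025,0.025,0.025,0.025,0.025,0.025,0.025,0.025,0.025,0.025,0.025,0.025,0.025,0.025,0.025,0.025,0.025],
  xyz=[
    [0,0,-0.01],
    [0,0,-0.03],
    [0,0,-0.03],
    [0,0,-0.03],
    [0,0,-0.03],
    [0,0,-0.03],
    [0,0,-0.02],
    [-0.0074,0.0308,0],
    [-0.0074,0.0308,0],
    [-0.0074,0.0308,0],
    [-0.0074,0.0308,0],
    [-0.0074,0.0308,0],
    [-0.0074,0.0308,0],
    [-0.0074,0.0308,0],
    [-0.0074,0.0308,0],
    [-0.0074,0.0308,0],
    [-0.0074,0.0308,0],
    [0,0,0],
    [0,0,0],
  ],
  twist=[
    [0,0,0],
    [0,0,0],
    [0,0,0],
    [0,0,0],
    [0,0,0],
    [0,0,0],
    [0,0,0],
    [0,0,0],
    [0,0,0],
    [0,0,0],
    [0,0,0],
    [0,0,0],
    [0,0,0],
    [0,0,0],
    [0,0,0],
    [0,0,0],
    [0,0,0],
    [0,0,0],
    [0,0,0],
  ],
)

```text
clock: 53.2
position: [0.4958, -0.3506, 0.1845]
tool_rot: [-3.141, -0.0, -0.383]
force: [0.4, -0.3, -1.6]
grip_width: 0.034
finger_force: 50.1
```

```bash
python3 -c "
from fit import *
go(.497,-.3503,.1097,-.38)
f=snap('wrist');s=bot.observe();p=s['position'];w=s['tool_rot'][2]
q,sc=fit([F(f)],'collar',p[0],p[1],0,.01,z=p[2]-.0047)
u=np.array([np.cos(w),np.sin(w)]);v=np.array([u[1],-u[0]]);print('collar in tool',(q[:2]-p[:2])@u,(q[:2]-p[:2])@v,sc,p)
im=f['img'].copy();draw(im,f,'collar',q,z=p[2]-.0047)
for r in (.006,): 
  print('stud tip expected px',proj(f,[.497,-.3503,.133]))
cv2.imwrite('pics/c11.png',np.hstack([cv2.resize(f['img'][180:380,240:400],None,fx=2.4,fy=2.4),cv2.resize(im[180:380,240:400],None,fx=2.4,fy=2.4)])[:,:,::-1])"
```

```text
pose [ 0.4958 -0.3506  0.1845] [-3.1412e+00 -4.0000e-04 -3.8310e-01] clock 53.2 shift [ 0.001  -0.0007  0.0748] twist -0.0031
collar in tool 0.0014191787148915423 0.001770006185117914 7.443000750204431 [ 0.49644234 -0.34981862  0.18428321]
stud tip expected px [[317.73119357 261.63771413]]
```

View pics/c11.png

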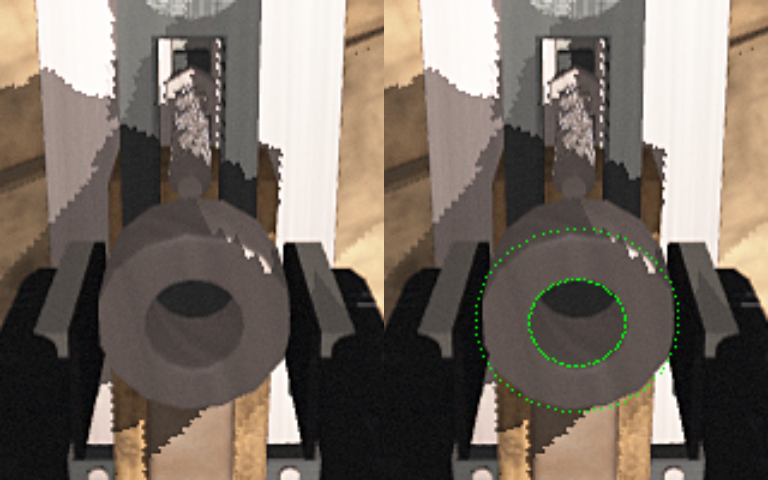

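The collar is held square, with its bore centre at full-frame (320.8,314.6) and the stud tip at (319.2,257.7). Both come from the same camera, so I'll work from the relative offset.

```bash
python3 -c "
from h import *
f=snap('wrist');s=bot.observe();p=s['position'];w=s['tool_rot'][2]
u=np.array([np.cos(w),np.sin(w)]);v=np.array([u[1],-u[0]])
t=ray(f,[[319.2,257.7],[319.2,256.5]],.133);b=ray(f,[[320.8,314.6],[320.8,313.8]],p[2]+.0153)
for a in (t,b):
  for q in a: print(((q-p)[:2]@u).round(4),((q-p)[:2]@v).round(4))
print(p)
g=snap('scene');cv2.imwrite('pics/s12.png',cv2.resize(g['img'][300:400,350:450],None,fx=5,fy=5)[:,:,::-1])
from fit import *
q,sc=fit([F(g)],'collar',p[0],p[1],0,.01,z=p[2]-.0047);print('scene collar',q,sc,((q[:2]-p[:2])@u),((q[:2]-p[:2])@v))
"
```

```text
0.0035 0.0006
0.0043 0.0006
0.0015 0.0016
0.0019 0.0016
[ 0.49672933 -0.34943304  0.18414028]
scene collar [ 0.49437693 -0.33743365  0.00848785] 6.873583165502807 -0.006641711158491444 -0.010266784700978738
```

Call:
apply_moves(
  claw=[0.025,0.025,0.025,0.025,0.025,0.025,0.025,0.025,0.025],
  xyz=[
    [0.002,-0.001,0],
    [0,0,0.02],
    [0,0,0.016],
    [0,0,0.006],
    [0,0,0.004],
    [0,0,0.003],
    [0,0,0.003],
    [0,0,0],
    [0,0,0],
  ],
  twist=[
    [0,0,0],
    [0,0,0],
    [0,0,0],
    [0,0,0],
    [0,0,0],
    [0,0,0],
    [0,0,0],
    [0,0,0],
    [0,0,0],
  ],
)

```text
clock: 54.25
position: [0.4984, -0.3501, 0.1323]
tool_rot: [3.142, -0.0, -0.382]
force: [-0.2, -0.6, -1.3]
grip_width: 0.0344
finger_force: 50.1
```

Call:
apply_moves(
  claw=[0.025,0.025,0.025,0.025,0.025,0.025,0.025,0.025],
  xyz=[
    [0,0,0.003],
    [0,0,0.003],
    [0,0,0.003],
    [0,0,0.003],
    [0,0,0.003],
    [0,0,0.003],
    [0,0,0],
    [0,0,0],
  ],
  twist=[
    [0,0,0],
    [0,0,0],
    [0,0,0],
    [0,0,0],
    [0,0,0],
    [0,0,0],
    [0,0,0],
    [0,0,0],
  ],
)

```text
clock: 55.05
position: [0.4983, -0.35, 0.114]
tool_rot: [3.142, 0.0, -0.382]
force: [0.6, 1.0, -2.0]
grip_width: 0.0337
finger_force: 50.1
```

Call:
apply_moves(
  claw=[0.025,0.025,0.025,0.025,0.025],
  xyz=[
    [0,0,0.002],
    [0,0,0.0015],
    [0,0,0.0008],
    [0,0,0],
    [0,0,0],
  ],
  twist=[
    [0,0,0],
    [0,0,0],
    [0,0,0],
    [0,0,0],
    [0,0,0],
  ],
)

```text
clock: 55.55
position: [0.4984, -0.35, 0.1097]
tool_rot: [3.142, -0.0, -0.382]
force: [0.3, -0.4, -1.0]
grip_width: 0.0339
finger_force: 50.1
```

Call:
apply_moves(
  claw=[0.04,0.05,0.07,0.085,0.085,0.085,0.085,0.085,0.085,0.085,0.085,0.085,0.085],
  xyz=[
    [0,0,0],
    [0,0,0],
    [0,0,0],
    [0,0,0],
    [0,0,-0.01],
    [0,0,-0.02],
    [0,0,-0.03],
    [0,0,-0.03],
    [0,0,-0.03],
    [0,0,-0.03],
    [0,0,-0.03],
    [0,0,-0.03],
    [0,0,0],
  ],
  twist=[
    [0,0,0],
    [0,0,0],
    [0,0,0],
    [0,0,0],
    [0,0,0],
    [0,0,0],
    [0,0,0],
    [0,0,0],
    [0,0,0],
    [0,0,0],
    [0,0,0],
    [0,0,0],
    [0,0,0],
  ],
)

```text
clock: 56.85
position: [0.4986, -0.3512, 0.3239]
tool_rot: [3.141, -0.005, -0.382]
force: [-0.3, -0.6, -0.2]
grip_width: 0.085
finger_force: 0.0
```

```bash
python3 m4.py strap .497 -.3505 -.38 .093 wrist scene;python3 m4.py riser_75 .562 -.3765 -.38 .018 wrist; python3 m4.py collar .497 -.3505 -.38 .105 wrist scene; python3 -c "
from h import *
g=snap('scene');f=snap('wrist')
cv2.imwrite('pics/c13.png',np.hstack([cv2.resize(g['img'][290:450,270:490],(495,360)),cv2.resize(f['img'][0:480,100:500],(300,360))])[:,:,::-1])"
```

```text
strap [ 0.4987 -0.3512 -0.3862] 10.3 plate 0.0019 -0.0 -0.006
strap [ 0.4969 -0.3488 -0.3811] 11.2 plate -0.0007 0.0015 -0.001
strap [ 0.4978 -0.3497 -0.3698] 10.4 plate 0.0004 0.001 0.01
riser_75 [ 0.5685 -0.3778 -0.3858] 7.0 plate 0.0766 0.0011 -0.006
collar [ 0.4988 -0.3518 -0.3644] 14.9 plate 0.0021 -0.0006 0.016
collar [ 0.4966 -0.3498 -0.3851] 12.6 plate -0.0007 0.0005 -0.005
collar [ 0.4979 -0.3507 -0.27  ] 13.6 plate 0.0009 0.0002 0.11
```

View pics/c13.png

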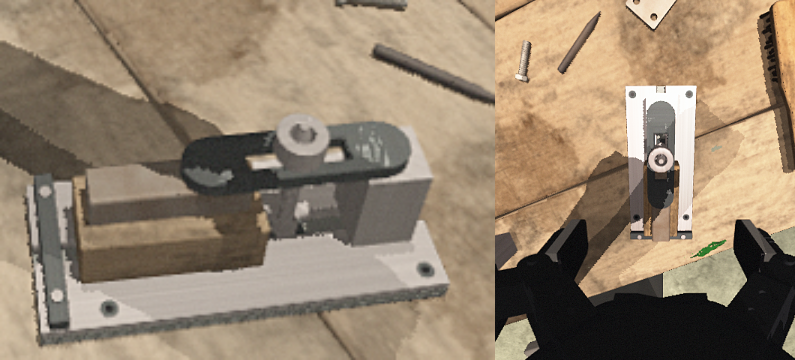

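The picture shows the strap bridging level from the offcut to the riser, and the collar down on it round the stud. Everything is in line with the plate.

```bash
python3 -c "
from workcell import bot
print(bot.job_done())"
```

```text
the job is handed in; nothing more can be done
None
```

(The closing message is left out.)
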